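# Click a reed carrier into the tuning stand and put its cover away

## Robot

A 7-joint arm with a two-finger parallel gripper is mounted at the origin on the work surface. World frame = base frame: x ahead of the robot, y to its left, z up, the work surface at z = 0. Lengths are in m, angles in rad, forces in N, time in s.
With the tool pointing down it reaches from about 0.4 to 0.85 m from the base axis. Payload 10.4 kg.
Tool frame: the origin (TCP) lies on the centre line of the jaws, within the pads' length; the fingertips stand 17 mm ahead of it and the grasp point (between the pads) lies 2 mm behind it; z points along the fingers, y is the line along which they close (so a half turn about z gives the same grasp; the last joint's range is limited). The gripper opens to 87 mm and grips with 3 to 60 N. Pads are 19 mm wide; open, the fingers measure 117 mm over their backs; the gripper's body (75 mm by 190 mm) begins 51 mm behind the grasp point.
Start: joints at [-1.308, 0.332, -0.065, 1.46, 0.022, 1.35, -0.088], TCP at [0.176, 0.6, 0.24] pointing down, gripper open.
Joint ranges: [-2.6, 2.6], [-0.5, 2.12], [-1.47, 1.34], [0.16, 2.42], [-1.27, 4.41], [0.06, 2.06], [-2.6, 2.6]. Speed limits (rad/s): [2.22, 2.22, 2.79, 2.79, 3.14, 3.14, 3.14].

## Interface

Orientations are given as [roll, pitch, yaw] about the fixed x, y, z axes, in that order (R = Rz(yaw) Ry(pitch) Rx(roll)).
In Python, from plant import sensors, viewer, ticket gives the robot as it stands.
- The arm moves only by the shell command python3 -m creep 'ROWS' [FORCE]. ROWS is JSON, a list that holds one entry, the list of rows, each a list of 7 numbers: the shift along the tool's x, y, z each as a share of 60 mm, from -1 to 1, then the turn, a rotation vector about the tool's x, y, z each as a share of 0.15 rad, from -1 to 1, then the gripper command: -1 is shut, 1 is fully open, values between are in proportion. In form: [[[dx, dy, dz, rx, ry, rz, claw], ...]]. A call has exactly 10 rows; each row shifts and turns the commanded pose from where the row before left it, along the tool's axes as they then stand; what a row does not reach is not made up. A row lasts 1/8 s, in which the tool goes at most 62.5 mm and 10.7 degrees, less where a joint would pass 70% of its speed; a pose out of reach is approached as far as the arm can. A call with a number of a shift or a turn outside -1 to 1 is refused whole. A call with a gripper value outside its range is refused whole. The fingers move at their own pace and stop on an object; FORCE is the grip in N (left out, the last holds). Time passes only in rows, so rows that do not move let the fingers close, or fill a call up. It gives the time, the measured TCP pose, the force, the opening and the grip force at its end, in the units of the state.
- sensors.state(): the state, without advancing time (a new reading comes with each control period).
- viewer.camera(name): name is "side" or "top"; returns (picture, depth): 420x560x3 uint8, blue, green, red; 420x560 float32, m along the optical axis (not along the pixel's ray), 0 where there is no reading.
- viewer.camera_params(name): a dict with "fov_y" (degrees; the focal length in pixels is half the picture's height over the tangent of half this angle, whatever the lens; pixels are square), "cx", "cy" (the principal point, pixels), "R" (3x3) and "t" (3): a world point X has camera coordinates R X + t. Camera axes: x right, y down, z forward; pixel columns grow to the right and rows downward; lengths in m; the calibration is good to about 2 mm. A picture is of the moment at which its call begins. camera_params takes no time and is no camera call.
- ticket.sign_off(): hands the job in; it is judged then, once.
Trained networks look in the newest picture that a camera, given by its name, has taken for a name from the list of things; names that differ only in an ending like _2 or _b are one class to them, and where a whole thing is asked for, a point or a joint stands for the part that bears it (a point fixed in the world has none). Each returns a list of dicts, best first, with "p" (0 to 1); they miss things now and then, are a little off and sometimes report something else, mostly with a low value. They report only what shows in the picture. A call takes as long as a camera call. They do not tell look-alikes from the thing itself.
- viewer.search_frame(target, camera): "uv" ([column, row] in pixels, amid what is visible of it).
- viewer.tip_of(target, camera): "uv" ([column, row] in pixels: a listed point, or the origin of a listed thing).
The state is a dict: "clock": time; "joints": joint angles; "dq": joint speeds; "joint_efforts": joint torques, N m; "eef_pos": TCP position; "tool_rot": TCP orientation; "wrist_force": force on the tool from outside, world axes, zero at the start; "wrist_torque": the same for the moment, N m; "finger_gap": finger opening in m; "finger_force": force on a finger pad.
Only numpy, scipy, OpenCV 4.12 (cv2) and the standard library are available. Lean on these libraries where they do the work, as an engineer would, in place of code of your own. Each camera call takes 0.05 s, during which the arm holds its last target. There are 200 camera calls.

## Task

Set up the reed carrier for tuning: take it by its walnut grip bar, hook its lip under the brass rail at the low end of the sloping stand, and rock it down until the red sprung catch clicks over its foot and it sits flat on the seat. Then lay the chrome cover flat in the empty, green-lined groove of the walnut case, with its brass rivet towards the lid like the cover already there; set it down gently, do not drop it. Leave everything else where it is and the lid open.

Things in the scene. Friction and masses are not known exactly. Their poses are not given: they have to be found in the camera images.
- carrier: Reed carrier, 130 to 200 g: wooden block, brass reed plate on top. Origin: centre of the block's underside; x along it towards the foot, z up. Block x -46 to 50, 36 wide, 12 high. Steel lip (30 wide, z 0 to 6) reaches x -64; steel foot (30 wide, z 0 to 8) reaches x 58. Starts flat on the ceramic rest, lip end roughly towards the robot.
- lip (a point): Middle of the tip edge of the carrier's lip: carrier x -64, y 0, z 3 mm.
- deck: Sloped deck of the fixed tuning stand. Origin: centre of the seat surface, 52 mm above the desk; x uphill away from the robot, rising 20 deg; y level; z square to the seat. Aluminium seat (z 0): x -30 to 50, 46 wide, side guides beside it 5 mm higher (x -20 to 40). Red sprung catch at the high end. Home: the carrier's frame lies on the deck's within 2 mm, foot under the catch.
- latch (a joint): Slide of the red sprung catch: 0 at home, up to 0.010 m as it is pushed uphill (deck +x). Spring 2 N at home plus 200 N/m. The descending foot pushes its sloped face back; it snaps to 0 over the foot when the carrier is home. Pressing on the grip bar takes about 8 to 15 N.
- latch_nose (a point): Lower tip edge of the catch's nose, at deck x +52, z 9.5 mm when home; 30 wide. Its sloped face rises from deck x 52, z 13 to x 64, z 34, and its top is at z 34; the body behind reaches deck x 78.
- rest: White ceramic plate rest (fixed slab), 156 x 180 x 10 mm, carrying the carrier and the cover side by side about 88 mm apart, either order. Origin: centre of its underside.
- cover: Chrome cover, about 60 g, lying on the ceramic rest. Origin: centre of its underside. Flange 104 (x) x 30 (y) x 4 mm; on it a raised hood from x -45 to +41, 20 wide in y, up to z 16: take it by the hood's sides. A brass rivet head, 10 mm across, shows on the flange at its +x end.
- cover_rivet (a point): The brass rivet head of the cover: cover x +46.5, y 0, z 4 mm.
- spare: A second, identical chrome cover, already lying in the other groove of the case with its rivet end towards the lid. Same frame as the cover. Leave it.
- case: Open walnut case (fixed), 150 (x) x 190 (y) x 42 mm, walls and floor 6 mm. Origin: centre of its underside; x points to the side with the upright lid, which stands about 150 mm above the rim, leaning outwards. Inside, two grooves along x, centres y -42 and 42, 36 mm wide between ribs 5 wide and 6 high.
- liner: Green strip (fixed), 130 x 34 x 2 mm, on the floor of the empty groove (either one; the spare cover is in the other). Origin: centre of its underside, 6 mm above the desk; x along the groove towards the lid. The cover's frame must end on the liner's, 2 mm higher.
- grip (a point): Top centre of the carrier's dark walnut grip bar: carrier x 15, y 0, z 40 mm. The bar is 40 long (x), 14 wide (y) and rises 28 mm from the reed plate (z 12 to 40). Take the carrier by its sides.
- rail (a point): Middle of the brass rail (8 mm round bar along y, 50 mm free between posts) at the low end: deck x -59, z 12, underside z 8. Floor under it: z -14; stop wall at deck x -66. The lip goes under it from uphill, foot end raised 15 to 20 deg from the deck (tool leans 35 to 40 deg to the robot), block underside over the seat's edge at x -30; then press down.
- lid (a joint): Case lid hinge: 0 shut, 1.57 upright; stays where it is (1.65 to 1.85 at the start).
- mallet: Wooden tapping mallet, 220 mm long, lying beyond the stand. Leave it.
- driver: Screwdriver, 160 mm long, lying on the desk near the robot. Leave it.
- old_plate: Tarnished reed plate, 104 x 30 x 4 mm, lying on the desk near the robot. Leave it.
- jar: Closed jar, 56 mm across, 70 mm high, beyond the stand. Leave it.
Mind the look-alikes: they are no part of the job. Leave any turquoise look-alike of the carrier alone. Leave any black look-alike of the cover alone.

How it is judged:
On the way, in this order (a step that is already met when the one before it is completed fails the run):
1. the carrier's lip is under the rail while its foot end is still raised (x of lip in the frame of deck between -0.075 and -0.056 m and z of lip in the frame of deck below 0.006 m and angle between the z axis of carrier and the z axis of deck, either way round above 0.1 rad).
2. the carrier sits flat on the seat, lip under the rail, and the catch has snapped home over its foot (z of carrier in the frame of deck between -0.003 and 0.003 m and y of carrier in the frame of deck between -0.008 and 0.008 m and x of lip in the frame of deck below -0.058 m and z of lip in the frame of deck below 0.007 m and angle between the z axis of carrier and the z axis of deck, either way round below 0.05 rad and angle between the x axis of carrier and the x axis of deck, either way round below 0.2 rad and value of joint latch below 0.002 m), for 0.2 s.
3. the cover lies flat in the green-lined groove, rivet towards the lid (y of cover in the frame of liner between -0.006 and 0.006 m and x of cover in the frame of liner between -0.022 and 0.022 m and z of cover in the frame of liner below 0.005 m and angle between the x axis of cover and the x axis of liner, either way round below 0.1 rad and angle between cover's own z axis and vertical below 0.06 rad and x of cover_rivet in the frame of liner above 0.02 m), for 0.2 s.
At the end, for the whole second after the job is handed in: Carrier on the seat within 3 mm height, 8 mm sideways, 0.05 rad tilt, lip under the rail, catch within 2 mm of home. Cover flat on the green liner within 6 mm across, 22 mm along, 0.1 rad, rivet end towards the lid. Both at rest (all of step 2 and all of step 3 and linear speed of each of carrier, cover below 0.02 m/s); the robot touches nothing.
It fails at once if a bystander (mallet, driver, old_plate, jar, spare) moved more than 30 mm (distance of any of mallet, driver, old_plate, jar, spare from where it was at the start of the episode above 0.03 m).
It fails at once if the case lid pushed towards shut (below 1.2 rad) (value of joint lid below 1.2 rad).
It fails at once if the cover dropped into the case (faster than 0.6 m/s over its groove, below 35 mm) (horizontal distance between cover and liner below 0.03 m and z of cover in the frame of liner below 0.035 m and linear speed of cover above 0.6 m/s).
It also fails if it takes over 54 s, if anything falls off the work surface, if the arm or the gripper's body presses on something with over 40 N, if the wrist force passes 120 N, or if a joint passes its speed limit or range.

## Working session

There is one attempt and no reset: what is moved stays moved. The work goes in short steps, Python scripts to look and compute and a shell command to move; the robot and the scene stay as the last step left them, time stands still between calls to the robot, and variables do not carry over. Pictures are saved under pics/ and viewed, at most 10 in all, crops included, and the job is handed in when it is done.

```bash
mkdir -p pics; ls; cat > h.py <<'E'
import numpy as np, cv2
from plant import sensors, viewer, ticket
from scipy.spatial.transform import Rotation as Ro
def K(n):
    p=viewer.camera_params(n); f=210/np.tan(np.radians(p['fov_y'])/2)
    return f,p['cx'],p['cy'],np.array(p['R']),np.array(p['t'])
def back(n,uv,d):
    f,cx,cy,R,t=K(n); u,v=uv
    return R.T@(np.array([(u-cx)/f*d,(v-cy)/f*d,d])-t)
def onz(n,uv,z):
    f,cx,cy,R,t=K(n); u,v=uv
    c=-R.T@t; r=R.T@np.array([(u-cx)/f,(v-cy)/f,1]); return c+r*(z-c[2])/r[2]
def cloud(n,D):
    f,cx,cy,R,t=K(n); v,u=np.mgrid[:420,:560]
    P=np.stack([(u-cx)/f*D,(v-cy)/f*D,D],-1)
    return (P-t)@R
def proj(n,X):
    f,cx,cy,R,t=K(n); c=R@np.array(X)+t
    return np.array([c[0]/c[2]*f+cx,c[1]/c[2]*f+cy])
E
python3 - <<'E'
from h import *
print(sensors.state())
for n in('top','side'):
    im,D=viewer.camera(n); cv2.imwrite(f'pics/{n}0.png',im); np.save(f'{n}0.npy',D)
    print(n,K(n),(D>0).mean())
    for t in('carrier','grip','lip','cover','cover_rivet','spare','liner','deck','rail','latch_nose','case','rest'):
        print(t,[(np.round(d['uv']).tolist(),round(d['p'],2)) for d in viewer.tip_of(t,n)][:4])
E
```

```text
pics
{'clock': 0.0, 'joints': array([-1.30758891,  0.33284083, -0.06469975,  1.4609605 ,  0.02162154,
        1.3499016 , -0.08852782]), 'dq': array([-0.00105331,  0.00070011, -0.00044516,  0.00095921,  0.00011185,
       -0.00018522,  0.0001913 ]), 'joint_efforts': array([-1.46433022e-04, -6.23249245e+01,  2.45915941e-02, -3.89904821e+01,
       -6.13471982e-02,  3.94976512e-02,  1.12736277e-04]), 'eef_pos': array([0.17611488, 0.59928594, 0.23876416]), 'tool_rot': array([-3.14018137e+00,  8.83663507e-05,  2.85578338e+00]), 'wrist_force': array([-0.63173117,  0.47056704, -0.3592868 ]), 'wrist_torque': array([-0.0069368 , -0.03024751,  0.02096822]), 'finger_force': 0.0, 'finger_gap': 0.0868701168347203}
top (np.float64(534.3947611252361), 280.72046068279286, 213.06652465542012, array([[-0.11765706, -0.99304778, -0.00359583],
       [-0.97095069,  0.11579719, -0.20939382],
       [ 0.20835445, -0.02114528, -0.97782478]]), array([-0.01595484,  0.53864354,  1.52978086])) 0.9960246598639456
carrier [([381.0, 294.0], 0.95), ([355.0, 235.0], 0.72), ([302.0, 205.0], 0.59)]
grip [([299.0, 202
[... 863 characters left out ...]
,  1.33119595])) 0.9957525510204082
carrier [([302.0, 240.0], 0.91), ([285.0, 289.0], 0.6), ([227.0, 328.0], 0.59)]
grip [([223.0, 327.0], 0.81), ([290.0, 277.0], 0.59), ([294.0, 230.0], 0.59), ([263.0, 132.0], 0.44)]
lip [([225.0, 307.0], 0.92), ([322.0, 249.0], 0.89), ([263.0, 294.0], 0.72)]
cover [([290.0, 315.0], 0.96), ([352.0, 351.0], 0.93)]
cover_rivet [([369.0, 340.0], 0.94), ([315.0, 312.0], 0.56), ([284.0, 189.0], 0.19)]
spare [([242.0, 141.0], 0.45)]
liner [([247.0, 246.0], 0.67), ([263.0, 135.0], 0.66)]
deck [([283.0, 190.0], 0.68)]
rail [([266.0, 198.0], 0.83), ([265.0, 134.0], 0.37)]
latch_nose [([298.0, 180.0], 0.47)]
case [([256.0, 142.0], 0.83)]
rest [([286.0, 305.0], 0.68)]
```

```bash
python3 - <<'E'
import cv2
for n in('top','side'):
    im=cv2.imread(f'pics/{n}0.png'); 
    im=im[100:340,90:490] if n=='top' else im[90:390,150:550]
    cv2.imwrite(f'pics/{n}0c.png',cv2.resize(im,None,fx=2,fy=2,interpolation=cv2.INTER_CUBIC))
E
```

```text
(no output)
```

View pics/top0c.png

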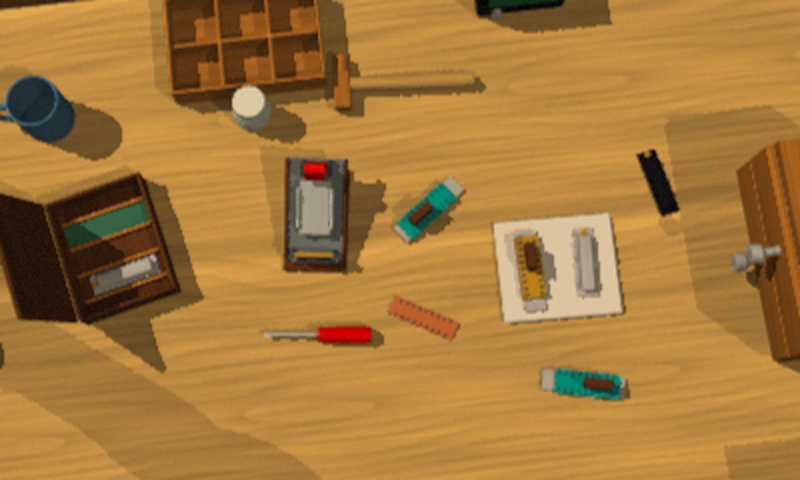

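View pics/side0c.png

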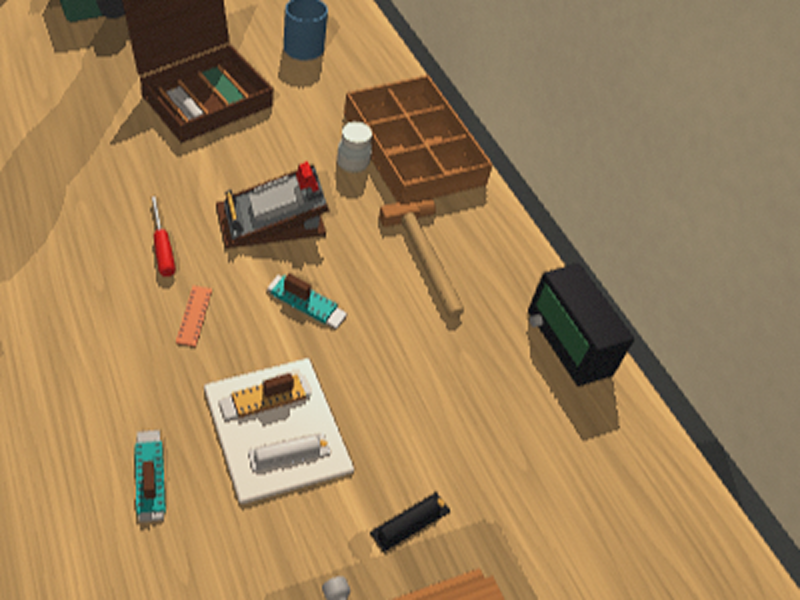

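The carrier on the white rest (top ≈ (355,235)) has the brass plate, while the turquoise ones at (304,205) and (381,292) are look-alikes. The chrome cover on the rest is at (383,231), and the black one at (419,191) is a look-alike. The empty green groove is at (142,212), with the lid to the left (world +y). Next I'll measure and confirm with one overlay crop.

```bash
cat > m1.py <<'E'
from h import *
def rect(P):
    (c,s,a)=cv2.minAreaRect(np.float32(P[:,:2]*1000)); return np.round(c,1),np.round(s,1),round(a,1)
for n in('top','side'):
    im=cv2.imread(f'pics/{n}0.png'); D=np.load(f'{n}0.npy'); C=cloud(n,D)
    hsv=cv2.cvtColor(im,cv2.COLOR_BGR2HSV); h,s,v=[hsv[...,i].astype(int) for i in range(3)]
    def comp(m,seed,r=45):
        mm=np.zeros_like(m); x,y=seed; mm[max(0,y-r):y+r,max(0,x-r):x+r]=1; return m&mm.astype(bool)
    rs={'top':(368,235),'side':(288,306)}[n]; 
    Z=C[...,2]; flat=abs(Z-.010)<.004
    w=comp((s<60)&(v>150)&flat,rs,75); print(n,'desk z',np.median(Z[comp(abs(Z)<.02,rs,90)]),'rest',rect(C[w]),np.median(Z[w]))
    rc=C[w][:,:2]; box=cv2.boundingRect
    hull=cv2.convexHull(np.argwhere(w)[:,::-1].astype(np.int32)); M=np.zeros(im.shape[:2],np.uint8); cv2.fillConvexPoly(M,hull,1)
    M=M.astype(bool); hi=M&(Z>.0165)
    lab=cv2.connectedComponentsWithStats(hi.astype(np.uint8))
    for i in range(1,lab[0]):
        if lab[2][i,4]>40:
            P=C[lab[1]==i]; print(' obj px',lab[3][i],lab[2][i,4],rect(P),'zpct',np.round(np.percentile(P[:,2],[5,50,95,100])*1000,1))
            T=P[P[:,2]>.04]; 
            if len(T)>5: print('  bar',rect(T),T.mean(0))
            T=P[P[:,2]>.0235]; print('  >23.5',rect(T))
    g=comp((h>35)&(h<95)&(s>70)&(Z<.03),{'top':(142,212),'side':(263,132)}[n],30)
    print(' liner',rect(C[g]),g.sum(),np.median(Z[g]))
    cs=comp((Z>.037)&(Z<.047),{'top':(150,228),'side':(256,142)}[n],60); print(' rim',rect(C[cs]),cs.sum())
    # deck
    ds={'top':(248,205),'side':(283,190)}[n]
    st=comp((s<60)&(v>120)&(Z>.03)&(Z<.08),ds,25); P=C[st]
    A=np.c_[P[:,:2],np.ones(len(P))]; k=np.linalg.lstsq(A,P[:,2],rcond=None)[0]; 
    res=P[:,2]-A@k; P=P[abs(res)<.003];A=np.c_[P[:,:2],np.ones(len(P))]; k=np.linalg.lstsq(A,P[:,2],rcond=None)[0]
    print(' seat slope',np.degrees(np.arctan(np.hypot(*k[:2]))),'dir',np.degrees(np.arctan2(k[1],k[0])),'n',len(P),rect(P),P.mean(0))
    rd=comp(((h<8)|(h>172))&(s>150)&(Z>.06),{'top':(247,185),'side':(303,180)}[n],15); print(' red',rect(C[rd]),C[rd].mean(0),C[rd].max(0))
    ra=comp((h>12)&(h<32)&(s>100)&(Z>.03),{'top':(246,227),'side':(266,198)}[n],14); print(' rail',rect(C[ra]),C[ra].mean(0),ra.sum())
E
python3 m1.py
python3 - <<'E'
from h import *
a=[cv2.resize(cv2.imread('pics/top0.png')[200:270,330:410],None,fx=5,fy=5),cv2.resize(cv2.imread('pics/side0.png')[265:335,245:325],None,fx=5,fy=5)]
cv2.imwrite('pics/crop.png',np.hstack(a))
E
```

```text
top desk z 0.00042114288337429835 rest (array([ 441.1, -305. ]), array([399.4, 214.9]), 35.1) 0.010704173394557592
 obj px [354.72139303 234.12189055] 402 (array([ 331.6, -204.3]), array([ 94.3, 397.9]), 52.5) zpct [  17.    22.9   50.5 1608.6]
  bar (array([ 334.9, -182.3]), array([ 34.2, 378.8]), 49.3) [ 0.46060362 -0.29029376  0.07077855]
  >23.5 (array([ 333.3, -198.7]), array([ 79.6, 394.6]), 52.0)
 obj px [382.68837209 231.25581395] 215 (array([ 325.9, -238.7]), array([ 70.5, 452.5]), 41.5) zpct [  17.8   24.7   32.6 1608.6]
  >23.5 (array([ 324.1, -236.6]), array([ 66.1, 447.7]), 41.0)
 liner (array([598.1, 339.2]), array([ 35.6, 128.5]), 13.5) 435 0.007280222482545424
 rim (array([606.2, 343.3]), array([299.2, 155. ]), 13.1) 442
 seat slope 19.647826173434805 dir -3.763994219314223 n 239 (array([574.1,  18.4]), array([50.9, 72. ]), 82.7) [0.57256661 0.01827071 0.05591556]
 red (array([624.6,  10.7]), array([32.1, 31.9]), 81.7) [0.61931282 0.00984238 0.09981038] [0.64269311 0.02528474 0.11604399]
 rail (array([386.5, -13. ]), array([370. ,  54.7]), 18.5) [0.49595864 0.03027267
[... 710 characters left out ...]
pct [19.9 37.9 41.6 43.5]
  bar (array([ 268.3, -371. ]), array([36.1, 11.7]), 85.0) [ 0.26747923 -0.36925723  0.04119269]
  >23.5 (array([ 267.5, -369.4]), array([39.6, 12.6]), 78.6)
 liner (array([593.8, 353.6]), array([ 32.5, 104.6]), 11.3) 142 0.00570841107626305
 rim (array([640.2, 311.6]), array([368.9, 684.5]), 7.3) 607
 seat slope 20.467722039018035 dir -21.601098578483384 n 181 (array([573.6,  21.8]), array([64.2, 73.2]), 73.6) [0.57140508 0.01723839 0.05277018]
 red (array([625.4,  21.1]), array([62.7, 29.7]), 78.0) [0.61876704 0.00384255 0.09570258] [0.64518914 0.04893345 0.11081958]
 rail (array([ 365.6, -415.6]), array([996.4,  15.1]), 72.9) [0.49697308 0.0043042  0.07212185] 37
```

View pics/crop.png

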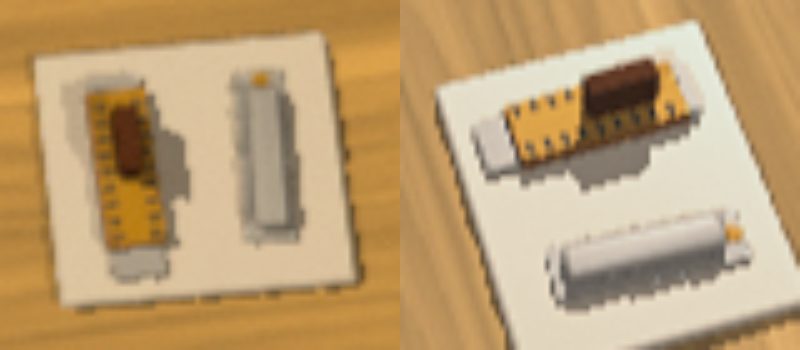

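The crop confirms it: the brass carrier is on the left with its lip down the picture, and the chrome cover is on the right with its rivet at the far end. I'll redo the fits without the depth dropouts.

```bash
sed -i "s/    P=np.stack(\[(u-cx)/    D=np.where(D>.3,D,np.nan); D=np.where(abs(D-cv2.medianBlur(np.nan_to_num(D).astype(np.float32),3))<.01,D,np.nan)\n    P=np.stack([(u-cx)/" h.py
python3 m1.py
python3 - <<'E'
from h import *
# colour pixel rects projected on known heights
for n in('top','side'):
    im=cv2.imread(f'pics/{n}0.png'); hsv=cv2.cvtColor(im,cv2.COLOR_BGR2HSV); h,s,v=[hsv[...,i].astype(int) for i in range(3)]
    def sel(m,b,z,name):
        x0,x1,y0,y1=b; q=np.zeros(m.shape,bool); q[y0:y1,x0:x1]=m[y0:y1,x0:x1]
        l=cv2.connectedComponentsWithStats(q.astype(np.uint8)); i=1+np.argmax(l[2][1:,4]); p=np.argwhere(l[1]==i)[:,::-1]
        X=np.array([onz(n,a,z) for a in p]); c,sz,a=cv2.minAreaRect(np.float32(X[:,:2]*1000)); print(n,name,np.round(c,1),np.round(sz,1),round(a,1),'mean',X.mean(0).round(4),len(p))
    b={'top':(335,370,210,262),'side':(262,305,270,305)}[n]
    sel((h>12)&(h<30)&(s>120)&(v>90)|((h<14)&(s>110)),b,.022,'plate')
    sel((h<14)&(s>90)&(v<120),b,.05,'bar')
    sel((h>8)&(h<28)&(s>90),{'top':(376,392,210,222),'side':(306,322,305,318)}[n],.014,'rivet')
    sel((h>35)&(h<95)&(s>60),{'top':(110,175,190,235),'side':(240,290,110,150)}[n],.008,'liner')
E
```

```text
top desk z 0.00041880774718354864 rest (array([ 441.1, -305. ]), array([399.4, 214.9]), 35.1) 0.010689654624068783
 obj px [354.70153061 234.1122449 ] 392 (array([ 448.4, -295. ]), array([125.8,  38.8]), 0.3) zpct [17.  22.8 50.3 57.9]
  bar (array([ 464.7, -293.7]), array([40.5, 14.8]), 1.1) [ 0.46427238 -0.29381553  0.04887053]
  >23.5 (array([ 443.8, -292.9]), array([108.6,  33.7]), 1.2)
 obj px [382.68446602 231.59708738] 206 (array([ 451.9, -376.8]), array([29.5, 94.9]), 88.7) zpct [17.8 24.6 31.5 34.6]
  >23.5 (array([ 447.1, -378.2]), array([20.8, 83.6]), 85.7)
 liner (array([598.1, 339.2]), array([ 35.6, 128.5]), 13.5) 427 0.007290328264785538
 rim (array([606.4, 343.3]), array([299., 155.]), 13.1) 438
 seat slope 19.97391024947968 dir -3.2172747791085077 n 235 (array([573.8,  18.4]), array([50.9, 71.3]), 82.7) [0.5727016  0.01838726 0.05594508]
 red (array([624.3,   9. ]), array([28.3, 32.3]), 79.8) [0.61901037 0.00953    0.09985892] [0.64085713 0.02528474 0.11604399]
 rail (array([516.1,  40.4]), array([87.1, 32.8]), 53.7) [0.51022487 0.03336906 0.04378927] 58
side desk z -
[... 1264 characters left out ...]
 (array([504.1,  27.6]), array([60. ,  9.9]), 76.3) [0.50489533 0.02817008 0.04381339] 35
top plate [ 452.8 -294.3] [36.9 95.8] 89.8 mean [ 0.4518 -0.2935  0.022 ] 352
top bar [ 464.8 -293.5] [13.1 39. ] 87.8 mean [ 0.4643 -0.2936  0.05  ] 57
top rivet [ 498.3 -384.3] [8.5 9. ] 37.7 mean [ 0.4983 -0.3843  0.014 ] 12
top liner [597.8 338.7] [ 32.7 128.5] 13.2 mean [0.5978 0.3387 0.008 ] 439
side plate [ 451.8 -297.2] [42.8 94.7] 89.8 mean [ 0.4522 -0.2974  0.022 ] 395
side bar [ 462.1 -304. ] [24.3 42.5] 89.8 mean [ 0.4624 -0.3036  0.05  ] 115
side rivet [ 498.2 -383.9] [5.8 8. ] 71.6 mean [ 0.4975 -0.3837  0.014 ] 10
side liner [593.8 350.1] [ 32.8 100.5] 12.9 mean [0.5939 0.3494 0.008 ] 155
```

```bash
cat > m2.py <<'E'
from h import *
O=np.array([.564,.0195,.052]); Rd=Ro.from_euler('zy',[np.radians(-7),np.radians(-20)]).as_matrix()
def ondeck(n,uv,z):
    f,cx,cy,R,t=K(n); c=Rd.T@(-R.T@t-O); r=Rd.T@R.T@np.array([(uv[0]-cx)/f,(uv[1]-cy)/f,1]); return c+r*(z-c[2])/r[2]
for n in('top','side'):
    im=cv2.imread(f'pics/{n}0.png'); hsv=cv2.cvtColor(im,cv2.COLOR_BGR2HSV); h,s,v=[hsv[...,i].astype(int) for i in range(3)]
    ds={'top':(248,205),'side':(283,190)}[n]
    if n=='top': print(v[185:236:1,248]); print(s[185:236:1,248])
    def sel(m,c,r,z,name,raw=False):
        q=np.zeros(m.shape,bool); q[c[1]-r:c[1]+r,c[0]-r:c[0]+r]=m[c[1]-r:c[1]+r,c[0]-r:c[0]+r]
        l=cv2.connectedComponentsWithStats(q.astype(np.uint8)); i=1+np.argmax(l[2][1:,4]); p=np.argwhere(l[1]==i)[:,::-1]
        X=np.array([ondeck(n,a,z) for a in p])*1000; c,sz,a=cv2.minAreaRect(np.float32(X[:,:2])); print(n,name,'deckframe',np.round(c,1),np.round(sz,1),round(a,1),'mean',X.mean(0).round(1),X.min(0).round(1),X.max(0).round(1),len(p))
    sel((s<60)&(v>150),ds,25,0,'seat>150')
    sel((s<60)&(v>120),ds,25,0,'seat>120')
    sel((h>12)&(h<32)&(s>100)&(v>100),{'top':(246,227),'side':(266,198)}[n],14 if n=='top' else 16,.014,'rail')
    sel(((h<8)|(h>172))&(s>150),{'top':(247,185),'side':(303,180)}[n],15,.034,'red')
a=[cv2.resize(cv2.imread('pics/top0.png')[170:245,210:290],None,fx=5,fy=5),cv2.resize(cv2.imread('pics/side0.png')[155:230,245:325],None,fx=5,fy=5)]
cv2.imwrite('pics/crop2.png',np.hstack(a))
E
python3 m2.py
```

```text
[206 169 100 101  96  95 104 105 134 164 164 166 165 164 164 165 167 166
 165 165 162 163 164 164 166 168 167 167 165 165 165 154 116  66  66  85
 107 108 100  87  96 150 180 125  40  52  56  52  49  71  91]
[255 255 255 255 250 105  49  51  49  51  50  51  51  53  51  49  52  49
  51  54  49  50  51  50  52  50  50  52  53  49  54  51  51  39  27  36
  38  33  31  32  80 185 215 216  38  44  77 196 187 201 188]
top seat>150 deckframe [10.9 -2.7] [44.8 75.1] 90.0 mean [ 8.9 -2.3  0. ] [-26.6 -25.1  -0. ] [48.4 19.7  0. ] 332
top seat>120 deckframe [10.9  0.4] [81.1 50.8] 0.2 mean [ 9.5 -0.2  0. ] [-29.7 -25.1  -0. ] [51.4 25.7  0. ] 417
top rail deckframe [-89.4   2.8] [15.1 80.5] 0.2 mean [-90.7   3.6  14. ] [-97.1 -37.5  14. ] [-81.9  43.   14. ] 144
top red deckframe [69.2 -1.9] [23.3 29.1] 0.4 mean [69.3 -2.1 34. ] [ 57.5 -16.5  34. ] [81.  12.6 34. ] 98
side seat>150 deckframe [10.2 -2.8] [42.9 77.1] 88.6 mean [ 8.3 -4.   0. ] [-28.9 -24.9   0. ] [49.  18.5  0. ] 214Traceback (most recent call last):
  File "m2.py", line 14, in <module>
    sel((s<60)&(v>120),ds,25,0,'seat>120')
    ~~~^^^^^^^^^^^^^^^^^^^^^^^^^^^^^^^^^^^
  File "m2.py", line 12, in sel
    X=np.array([ondeck(n,a,z) for a in p])*1000; c,sz,a=cv2.minAreaRect(np.float32(X[:,:2])); print(n,name,'deckframe',np.round(c,1),np.round(sz,1),round(a,1),'mean',X.mean(0).round(1),X.min(0).round(1),X.max(0).round(1),len(p))
                ~~~~~~^^^^^^^
  File "m2.py", line 4, in ondeck
    f,cx,cy,R,t=K(n); c=Rd.T@(-R.T@t-O); r=Rd.T@R.T@np.array([(uv[0]-cx)/f,(uv[1]-cy)/f,1]); return c+r*(z-c[2])/r[2]
                ~^^^
  File "h.py", line 5, in K
    p=viewer.camera_params(n); f=210/np.tan(np.radians(p['fov_y'])/2)
ValueError: time passes only in moves, steps and waits
```

```bash
cat >> h.py <<'E'
_K=K; _c={}
def K(n):
    if n not in _c: _c[n]=_K(n)
    return _c[n]
def pose():
    s=sensors.state(); return np.array(s['eef_pos']),Ro.from_euler('xyz',s['tool_rot'])
def rows(wps,start=None):
    """wps: (pos, Rot, nrows); prints rows in tool units"""
    p,R=start or pose()
    for P,Q,n in wps:
        P=np.array(P); 
        w=(R.inv()*Q).as_rotvec()
        for i in range(n):
            Ri=R*Ro.from_rotvec(w*i/n)
            print(np.round(np.r_[Ri.inv().apply((P-p)/n)/.06, w/n/.15],2).tolist())
        p,R=P,Q; print('-')
def down(yaw): return Ro.from_euler('xyz',[np.pi,0,yaw])
def st():
    s=sensors.state(); print(round(s['clock'],2),np.round(s['eef_pos'],4),np.round(s['tool_rot'],3),'F',np.round(s['wrist_force'],1),'gap',round(s['finger_gap'],4),'ff',s['finger_force'],'q',np.round(s['joints'],2))
E
python3 - <<'E'
from h import *
st()
w=[];N=20
for i in range(1,N+1):
    a=1.285+(-.565-1.285)*i/N; r=.625+(.55-.625)*i/N; z=.239-.1*max(0,(i-10)/10)
    w.append(([r*np.cos(a),r*np.sin(a),z],down(2.856-2.85*i/N),1))
rows(w)
E
python3 m2.py|grep side
```

```text
1.3 [0.1762 0.5997 0.2396] [ 3.141 -0.     2.856] F [ 0.3  0.1 -0. ] gap 0.0871 ff 0.0 q [-1.31  0.33 -0.06  1.46  0.02  1.35 -0.09]
[-0.96, -0.11, 0.01, 0.0, -0.0, 0.95]
-
[-0.95, -0.06, -0.0, 0.0, -0.0, 0.95]
-
[-0.95, -0.01, -0.0, 0.0, -0.0, 0.95]
-
[-0.94, 0.04, 0.0, 0.0, -0.0, 0.95]
-
[-0.94, 0.08, 0.0, -0.0, -0.0, 0.95]
-
[-0.92, 0.13, 0.0, 0.0, -0.0, 0.95]
-
[-0.91, 0.17, 0.0, 0.0, -0.0, 0.95]
-
[-0.9, 0.22, 0.0, 0.0, -0.0, 0.95]
-
[-0.88, 0.26, 0.0, -0.0, -0.0, 0.95]
-
[-0.86, 0.3, 0.0, 0.0, -0.0, 0.95]
-
[-0.84, 0.34, 0.17, -0.0, -0.0, 0.95]
-
[-0.82, 0.38, 0.17, 0.0, -0.0, 0.95]
-
[-0.79, 0.42, 0.17, -0.0, -0.0, 0.95]
-
[-0.76, 0.45, 0.17, 0.0, -0.0, 0.95]
-
[-0.74, 0.49, 0.17, 0.0, -0.0, 0.95]
-
[-0.71, 0.52, 0.17, -0.0, -0.0, 0.95]
-
[-0.68, 0.55, 0.17, 0.0, -0.0, 0.95]
-
[-0.64, 0.58, 0.17, 0.0, -0.0, 0.95]
-
[-0.61, 0.6, 0.17, 0.0, -0.0, 0.95]
-
[-0.58, 0.63, 0.17, -0.0, -0.0, 0.95]
-
side seat>150 deckframe [10.2 -2.8] [42.9 77.1] 88.6 mean [ 8.3 -4.   0. ] [-28.9 -24.9   0. ] [49.  18.5  0. ] 214
side seat>120 deckframe [9.7 1.3] [53.5 80.3] 89.3 mean [ 8.4 -2.3  0. ] [-30.3 -25.7   0. ] [50.  28.1  0. ] 263
side rail deckframe [-80.1  -9.3] [116.3  97.5] 63.8 mean [-84.3   2.2  14. ] [-121.1  -69.1   14. ] [-10.7  64.4  14. ] 431
side red deckframe [ 67.8 -18.4] [58.4 25.4] 88.2 mean [ 68.5 -17.   34. ] [ 54.6 -47.8  34. ] [80.4 10.6 34. ] 103
```

View pics/crop2.png

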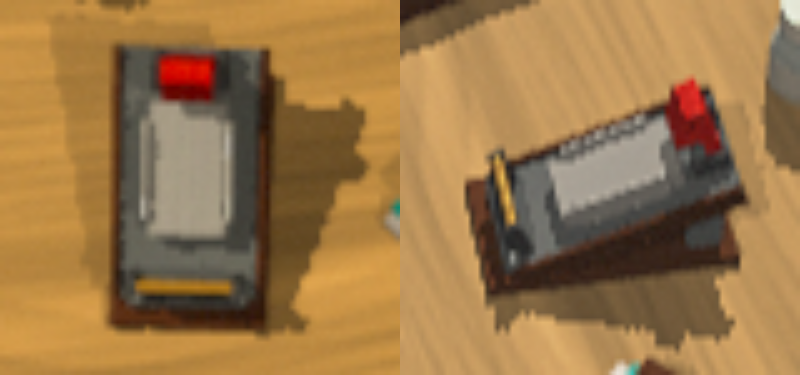

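The crop shows the stand: rail at top ≈(246.8,227.4), red catch at ≈(247.4,185), seat between. Deck yaw is about -7°. Now moving above the carrier.

```bash
python3 -m creep '[[[-0.96,-0.11,0,0,0,0.95,1],[-0.95,-0.06,0,0,0,0.95,1],[-0.95,-0.01,0,0,0,0.95,1],[-0.94,0.04,0,0,0,0.95,1],[-0.94,0.08,0,0,0,0.95,1],[-0.92,0.13,0,0,0,0.95,1],[-0.91,0.17,0,0,0,0.95,1],[-0.9,0.22,0,0,0,0.95,1],[-0.88,0.26,0,0,0,0.95,1],[-0.86,0.3,0,0,0,0.95,1]]]'; python3 -m creep '[[[-0.84,0.34,0.17,0,0,0.95,1],[-0.82,0.38,0.17,0,0,0.95,1],[-0.79,0.42,0.17,0,0,0.95,1],[-0.76,0.45,0.17,0,0,0.95,1],[-0.74,0.49,0.17,0,0,0.95,1],[-0.71,0.52,0.17,0,0,0.95,1],[-0.68,0.55,0.17,0,0,0.95,1],[-0.64,0.58,0.17,0,0,0.95,1],[-0.61,0.6,0.17,0,0,0.95,1],[-0.58,0.63,0.17,0,0,0.95,1]]]'
python3 - <<'E'
from h import *
st()
exec(open('m2.py').read().split('for n in')[0])
print('rail',ondeck('top',(246.8,227.4),.014),'catch ctr',ondeck('top',(247.4,185),.034))
# grasp point 2 mm behind tcp; TCP target
rows([([.4645,-.295,.12],down(.008),4),([.4645,-.295,.041],down(.008),5)])
E
```

```text
clock: 2.55
eef_pos: [0.5508, 0.2055, 0.2396]
tool_rot: [3.141, -0.0, 1.426]
wrist_force: [0.5, -0.2, 0.5]
finger_gap: 0.087
finger_force: 0.0
clock: 3.8
eef_pos: [0.4642, -0.2966, 0.1374]
tool_rot: [3.141, -0.001, 0.001]
wrist_force: [0.1, 0.0, 0.6]
finger_gap: 0.0873
finger_force: 0.0
3.8 [ 0.4642 -0.2966  0.1374] [ 3.141e+00 -1.000e-03  1.000e-03] F [0.1 0.  0.6] gap 0.0873 ff 0.0 q [-0.24  0.33  0.86  1.82 -0.28  1.11 -0.85]
rail [-0.05889724 -0.00100736  0.014     ] catch ctr [ 0.06922183 -0.00307617  0.034     ]
[0.0, -0.01, 0.07, 0.0, -0.0, -0.01]
[0.0, -0.01, 0.07, 0.0, -0.0, -0.01]
[0.0, -0.01, 0.07, 0.0, -0.0, -0.01]
[0.0, -0.01, 0.07, 0.0, -0.0, -0.01]
-
[0.0, -0.0, 0.26, 0.0, 0.0, 0.0]
[0.0, -0.0, 0.26, 0.0, 0.0, 0.0]
[0.0, -0.0, 0.26, 0.0, 0.0, 0.0]
[0.0, -0.0, 0.26, 0.0, 0.0, 0.0]
[0.0, -0.0, 0.26, 0.0, 0.0, 0.0]
-
```

```bash
python3 -m creep '[[[0,-0.03,0.26,0,0,0,0.15],[0,0,0.26,0,0,0,0.15],[0,0,0.26,0,0,0,0.15],[0,0,0.26,0,0,0,0.15],[0,0,0.26,0,0,0,0.15],[0,0,0.27,0,0,0,0.15],[0,0,0,0,0,0,0.15],[0,0,0,0,0,0,-1],[0,0,0,0,0,0,-1],[0,0,0,0,0,0,-1]]]' 50;  python3 -m creep '[[[0,0,0,0,0,0,-1],[0,0,0,0,0,0,-1],[0,0,-0.2,0,0,0,-1],[0,0,-0.3,0,0,0,-1],[0,0,-0.5,0,0,0,-1],[0,0,-0.5,0,0,0,-1],[0,0,-0.5,0,0,0,-1],[0,0,-0.5,0,0,0,-1],[0,0,0,0,0,0,-1],[0,0,0,0,0,0,-1]]]'
python3 - <<'E'
from h import *
st()
for n in('top','side'):
    im,D=viewer.camera(n); cv2.imwrite(f'pics/{n}1.png',im); np.save(f'{n}1.npy',D)
    for t in('carrier','lip','grip'): print(n,t,[(np.round(d['uv']).tolist(),round(d['p'],2)) for d in viewer.tip_of(t,n)][:4])
p,R=pose(); q=proj('side',p-[0,0,.02]).astype(int);q2=proj('top',p-[0,0,.02]).astype(int); print(q,q2)
a=[cv2.resize(cv2.imread(f'pics/{n}1.png')[c[1]-45:c[1]+45,c[0]-40:c[0]+40],None,fx=5,fy=5) for n,c in(('top',q2),('side',q))]
cv2.imwrite('pics/lift.png',np.hstack(a))
E
```

```text
clock: 5.05
eef_pos: [0.4651, -0.2935, 0.0437]
tool_rot: [3.142, -0.001, 0.006]
wrist_force: [-0.1, -0.7, -0.1]
finger_gap: 0.0281
finger_force: 0.0
clock: 6.3
eef_pos: [0.4646, -0.2931, 0.1932]
tool_rot: [-3.141, 0.0, 0.006]
wrist_force: [-0.5, 0.7, -2.5]
finger_gap: 0.014
finger_force: 50.0
6.3 [ 0.4646 -0.2931  0.1932] [-3.141  0.     0.006] F [-0.5  0.7 -2.5] gap 0.014 ff 49.99994404613972 q [-0.28  0.26  0.89  1.76 -0.21  1.22 -0.9 ]
top carrier [([380.0, 293.0], 0.94)]
top lip [([321.0, 192.0], 0.89), ([363.0, 291.0], 0.77)]
top grip [([299.0, 204.0], 0.74), ([392.0, 292.0], 0.68)]
side carrier [([226.0, 328.0], 0.58), ([285.0, 257.0], 0.56)]
side lip [([226.0, 305.0], 0.87), ([262.0, 263.0], 0.79), ([321.0, 250.0], 0.5)]
side grip [([292.0, 246.0], 0.86), ([227.0, 323.0], 0.67)]
[289 252] [361 219]
```

View pics/lift.png

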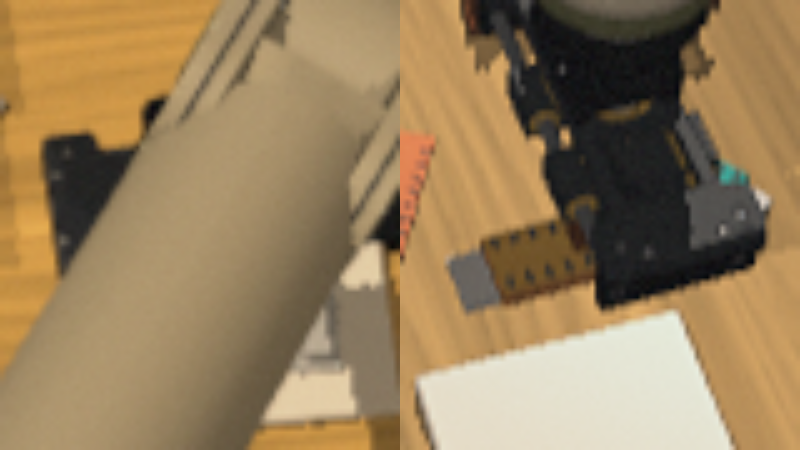

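The carrier is held level, with its lip tip at side ≈(262,263). Next I'll locate the lip in the tool frame and plan the approach.

```bash
cat > plan.py <<'E'
from h import *
O=np.array([.5643,.0172,.052]); YAW=-7.2
Rd=Ro.from_euler('zy',[np.radians(YAW),np.radians(-20)])
XT,ZT=.0152,.0337
def tool(a,px,pz,cx=-.030):
    """a deg foot raised; carrier underside point cx at deck (px,pz) -> TCP pose"""
    Rc=Rd*Ro.from_euler('y',-np.radians(a))
    o=O+Rd.apply([px,0,pz])
    return o+Rc.apply([XT-cx,0,ZT]), Rc*Ro.from_euler('x',np.pi)
def tip(a,px,pz,cx=-.030):
    r=np.radians(a); dx,dz=-.064-cx,.003; return (np.round([px+dx*np.cos(r)-dz*np.sin(r),pz+dx*np.sin(r)+dz*np.cos(r)],4))
def carrier_deck():
    p,R=pose(); Rc=R*Ro.from_euler('x',np.pi); o=p-Rc.apply([XT,0,ZT])
    Q=Rd.inv()*Rc; od=Rd.inv().apply(o-O); l=od+Q.apply([-.064,0,.003])
    print('origin in deck',od.round(4),'tip',l.round(4),'ypr',np.degrees(Q.as_euler('zyx')).round(2))
E
python3 - <<'E'
from plan import *
p,R=pose()
print('lip from side', onz('side',(261.6,263.6),p[2]-.0337+.003)-p)
# entry dir
s=np.radians(20)
pre=(-.030+.020*np.cos(s),.004+.020*np.sin(s))
print('tips',tip(20,*pre),tip(20,-.030+.003,.004))
P1,Q=tool(20,pre[0],pre[1]); up=Rd.apply([0,0,1])
print(P1, (P1+.07*up))
rows([(P1+.07*up,Q,8),(P1,Q,4)])
E
```

```text
lip from side [-0.07400909 -0.00277408 -0.0307    ]
tips [-0.0442  0.002 ] [-0.06   -0.0048]
[0.56287901 0.01472569 0.11317037] [0.5389376  0.01472569 0.17894886]
[0.16, -0.64, 0.03, -0.0, 0.58, 0.11]
[0.14, -0.64, 0.04, -0.0, 0.58, 0.11]
[0.13, -0.65, 0.05, -0.0, 0.58, 0.11]
[0.11, -0.65, 0.06, -0.0, 0.58, 0.11]
[0.1, -0.65, 0.07, -0.0, 0.58, 0.11]
[0.08, -0.65, 0.08, -0.0, 0.58, 0.11]
[0.06, -0.65, 0.09, -0.0, 0.58, 0.11]
[0.04, -0.65, 0.09, -0.0, 0.58, 0.11]
-
[-0.1, -0.0, 0.27, 0.0, 0.0, 0.0]
[-0.1, -0.0, 0.27, 0.0, 0.0, 0.0]
[-0.1, -0.0, 0.27, 0.0, 0.0, 0.0]
[-0.1, -0.0, 0.27, 0.0, 0.0, 0.0]
-
```

```bash
python3 -m creep '[[[0.16,-0.64,-0.2,0,0.58,0.11,-1],[0.14,-0.64,-0.2,0,0.58,0.11,-1],[0.13,-0.65,0,0,0.58,0.11,-1],[0.11,-0.65,0,0,0.58,0.11,-1],[0.1,-0.65,0.1,0,0.58,0.11,-1],[0.08,-0.65,0.15,0,0.58,0.11,-1],[0.06,-0.65,0.2,0,0.58,0.11,-1],[0.04,-0.65,0.2,0,0.58,0.11,-1],[0,0,0,0,0,0,-1],[0,0,0,0,0,0,-1]]]' 
python3 - <<'E'
from plan import *
st(); carrier_deck()
print('lip start', onz('side',(263,294),.013),onz('top',(356,258),.013), 'edge',onz('side',(260,264),.1932-.0307)-[.4646,-.2931,0])
for n in('top','side'):
    im,D=viewer.camera(n); cv2.imwrite(f'pics/{n}2.png',im); np.save(f'{n}2.npy',D)
    for t in('lip','grip'): print(n,t,[(np.round(d['uv']).tolist(),round(d['p'],2)) for d in viewer.tip_of(t,n)][:4])
p,R=pose(); Rc=R*Ro.from_euler('x',np.pi); o=p-Rc.apply([XT,0,ZT])
for n in('top','side'):
    im=cv2.imread(f'pics/{n}2.png'); big=cv2.resize(im,None,fx=5,fy=5,interpolation=cv2.INTER_LINEAR)
    def dr(o,M,pts,c):
        q=np.array([proj(n,o+M.apply(np.array(x)/1000))*5+2 for x in pts]).astype(np.int32); cv2.polylines(big,[q],True,c,1)
    dr(o,Rc,[(-64,-15,6),(-64,15,6),(-46,15,6),(-46,-15,6)],(255,0,255)); dr(o,Rc,[(-46,-18,12),(-46,18,12),(50,18,12),(50,-18,12)],(255,255,0))
    dr(O,Rd,[(-30,-23,0),(-30,23,0),(50,23,0),(50,-23,0)],(0,255,0)); dr(O,Rd,[(-59,-25,16),(-59,25,16)],(0,255,0)); dr(O,Rd,[(64,-15,34),(64,15,34),(78,15,34),(78,-15,34)],(0,255,0))
    c=(proj(n,O+[-.02,0,.03])*5).astype(int); cv2.imwrite(f'pics/o_{n}.png',big[c[1]-250:c[1]+250,c[0]-200:c[0]+200])
cv2.imwrite('pics/o2.png',np.hstack([cv2.imread('pics/o_top.png'),cv2.imread('pics/o_side.png')]))
E
```

```text
clock: 7.95
eef_pos: [0.5443, 0.0104, 0.1984]
tool_rot: [-3.088, -0.688, -0.151]
wrist_force: [0.1, -0.3, -1.3]
finger_gap: 0.0139
finger_force: 50.0
7.95 [0.5443 0.0104 0.1984] [-3.088 -0.688 -0.151] F [ 0.1 -0.3 -1.3] gap 0.0139 ff 49.99991507269442 q [-0.42 -0.24  0.19  2.31  0.54  0.45 -2.34]
origin in deck [ 0.0289 -0.0029  0.1076] tip [-0.0324 -0.003   0.089 ] ypr [  0.09 -19.58  -0.04]
lip start [ 0.39327474 -0.29529938  0.013     ] [ 0.37883722 -0.28826398  0.013     ] edge [-0.07802647 -0.00304754  0.1625    ]
top lip [([320.0, 192.0], 0.94), ([363.0, 290.0], 0.89), ([150.0, 238.0], 0.72)]
top grip [([391.0, 293.0], 0.85), ([301.0, 206.0], 0.71), ([248.0, 203.0], 0.68)]
side lip [([226.0, 308.0], 0.74), ([321.0, 248.0], 0.71), ([266.0, 178.0], 0.51)]
side grip [([223.0, 324.0], 0.77), ([297.0, 230.0], 0.75), ([282.0, 156.0], 0.6)]
```

View pics/o2.png

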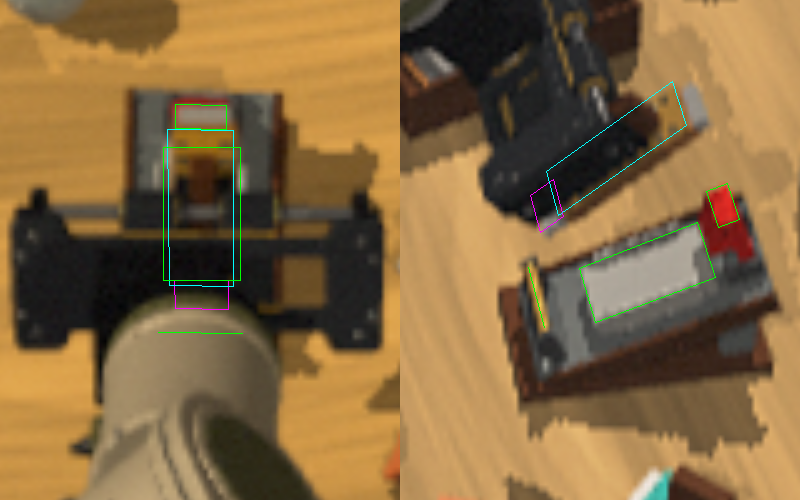

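The deck overlay fits well, but the carrier seems a few mm uphill of my model. I'll check that in the depth data.

```bash
python3 - <<'E'
from plan import *
p,R=pose(); Rc=R*Ro.from_euler('x',np.pi); o=p-Rc.apply([XT,0,ZT])
for n in('top','side'):
    im=cv2.imread(f'pics/{n}2.png'); C=cloud(n,np.load(f'{n}2.npy')); hsv=cv2.cvtColor(im,cv2.COLOR_BGR2HSV); h,s,v=[hsv[...,i].astype(int) for i in range(3)]
    L=Rc.inv().apply((C-o).reshape(-1,3)).reshape(C.shape)*1000
    near=(abs(L[...,0])<75)&(abs(L[...,1])<24)&(L[...,2]>-8)&(L[...,2]<22)
    br=near&(h>10)&(h<30)&(s>120)&(v>80); fo=near&(s<70)&(L[...,0]>40); li=near&(s<70)&(L[...,0]<-40)&(abs(L[...,1])<22)&(L[...,2]<12)
    for k,m in(('brass',br),('foot',fo),('lip',li)):
        P=L[m]; 
        if len(P): print(n,k,len(P),'p5',np.percentile(P,3,axis=0).round(1),'med',np.median(P,axis=0).round(1),'p97',np.percentile(P,97,axis=0).round(1))
E
```

```text
top brass 113 p5 [ 25.3 -18.8   7. ] med [41.9 -2.4 11.9] p97 [52.2 14.1 18.2]
top foot 18 p5 [ 55.2 -14.6   3.1] med [58.  -2.4  7.9] p97 [60.6  8.5 12.6]
side brass 124 p5 [-39.6 -22.6  -0.3] med [ 33.9 -17.7  10.1] p97 [50.3 10.5 14.7]
side foot 26 p5 [ 52.6 -19.1   1.4] med [56.1 -4.4  6.6] p97 [59.2  7.8 11.5]
side lip 12 p5 [-59.2 -19.2   4.1] med [-54.6 -15.6   6.8] p97 [-47.9 -12.2   8. ]
```

```bash
sed -i 's/XT,ZT=.*/XT,YT,ZT=.0127,.0022,.0337/; s/XT-cx,0,ZT/XT-cx,YT,ZT/; s/\[XT,0,ZT\]/[XT,YT,ZT]/' plan.py
python3 - <<'E'
from plan import *
carrier_deck()
s=np.radians(20)
P1,Q=tool(20,-.030+.018*np.cos(s),.004+.018*np.sin(s)); print(tip(20,-.030+.018*np.cos(s),.004+.018*np.sin(s)))
P2,_=tool(20,-.031,.004); print(tip(20,-.031,.004))
rows([(P1,Q,6),(P2,Q,4)])
E
```

```text
origin in deck [ 0.0318 -0.0045  0.1088] tip [-0.0295 -0.0046  0.0901] ypr [  0.06 -19.67   0.02]
[-0.0461  0.0013]
[-0.064  -0.0048]
[-0.13, -0.01, 0.22, -0.0, 0.01, 0.0]
[-0.13, -0.01, 0.22, -0.0, 0.01, 0.0]
[-0.13, -0.01, 0.22, -0.0, 0.01, 0.0]
[-0.13, -0.01, 0.22, -0.0, 0.01, 0.0]
[-0.13, -0.01, 0.22, -0.0, 0.01, 0.0]
[-0.13, -0.01, 0.21, -0.0, 0.01, 0.0]
-
[-0.08, 0.0, -0.0, 0.0, 0.0, 0.0]
[-0.08, 0.0, -0.0, 0.0, 0.0, 0.0]
[-0.08, 0.0, -0.0, 0.0, 0.0, 0.0]
[-0.08, 0.0, -0.0, 0.0, 0.0, 0.0]
-
```

```bash
python3 -m creep '[[[-0.13,-0.01,0.22,0,0.01,0,-1],[-0.13,-0.01,0.22,0,0.01,0,-1],[-0.13,-0.01,0.22,0,0.01,0,-1],[-0.13,-0.01,0.22,0,0.01,0,-1],[-0.13,-0.01,0.22,0,0.01,0,-1],[-0.13,-0.01,0.21,0,0,0,-1],[0,0,0,0,0,0,-1],[0,0,0,0,0,0,-1],[0,0,0,0,0,0,-1],[0,0,0,0,0,0,-1]]]' 
python3 - <<'E'
from plan import *
st(); carrier_deck()
for n in('top','side'):
    im,D=viewer.camera(n); cv2.imwrite(f'pics/{n}3.png',im); np.save(f'{n}3.npy',D)
p,R=pose(); Rc=R*Ro.from_euler('x',np.pi); o=p-Rc.apply([XT,YT,ZT])
for n in('top','side'):
    im=cv2.imread(f'pics/{n}3.png'); C=cloud(n,np.load(f'{n}3.npy')); hsv=cv2.cvtColor(im,cv2.COLOR_BGR2HSV); h,s,v=[hsv[...,i].astype(int) for i in range(3)]
    L=Rc.inv().apply((C-o).reshape(-1,3)).reshape(C.shape)*1000
    near=(abs(L[...,0])<75)&(abs(L[...,1])<24)&(L[...,2]>0)&(L[...,2]<20)
    br=near&(h>10)&(h<30)&(s>120)&(v>80)&(L[...,2]>8)&(L[...,0]>-48); fo=near&(s<70)&(L[...,0]>46)
    for k,m in(('brass',br),('foot',fo)):
        P=L[m]
        if len(P): print(n,k,len(P),'p3',np.percentile(P,3,axis=0).round(1),'med',np.median(P,axis=0).round(1),'p97',np.percentile(P,97,axis=0).round(1))
im=cv2.imread('pics/side3.png'); big=cv2.resize(im,None,fx=7,fy=7,interpolation=cv2.INTER_LINEAR)
c=(proj('side',O+[-.01,0,.03])*7).astype(int); cv2.imwrite('pics/o3.png',big[c[1]-290:c[1]+290,c[0]-380:c[0]+380])
E
```

```text
clock: 9.5
eef_pos: [0.5572, 0.0132, 0.1284]
tool_rot: [-3.096, -0.697, -0.142]
wrist_force: [0.2, 0.9, -1.2]
finger_gap: 0.0136
finger_force: 50.0
9.5 [0.5572 0.0132 0.1284] [-3.096 -0.697 -0.142] F [ 0.2  0.9 -1.2] gap 0.0136 ff 50.000158064067364 q [ 0.07 -0.05 -0.28  2.34  0.76  0.24 -2.6 ]
origin in deck [ 0.0195 -0.0039  0.0383] tip [-0.0416 -0.0045  0.0191] ypr [  0.49 -20.08  -0.16]
top brass 85 p3 [ 24.5 -13.6   8.3] med [40.4  3.4 13.1] p97 [49.8 17.9 18.5]
top foot 24 p3 [ 50.2 -10.8   2.9] med [54.5  0.7  6.7] p97 [57.7 12.1 13.3]
side brass 71 p3 [-19.1 -19.5   8.4] med [35.8 -9.5 11.1] p97 [48.5 17.  15.7]
side foot 25 p3 [ 48.  -14.9   0.8] med [53.1 -0.8  7.1] p97 [56.2 12.7 10.1]
```

View pics/o3.png

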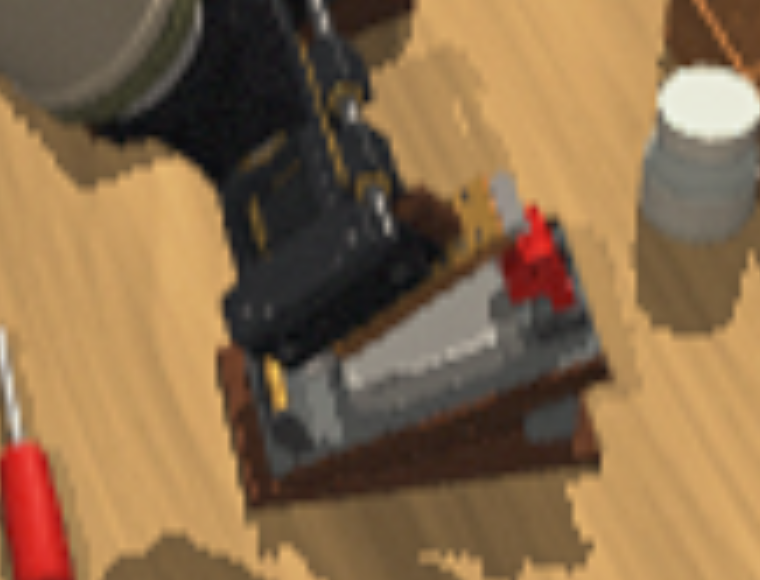

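Carrier pose now agrees with my model, but joint 7 sits at its -2.6 limit, so the arm stopped about 18 mm short. I'll fit a quick kinematic model to see which way out works.

```bash
cat > kin.py <<'E'
from plan import *
from scipy.optimize import least_squares
import itertools
data=[([-1.30758891,.33284083,-.06469975,1.4609605,.02162154,1.3499016,-.08852782],[.17611,.59929,.23876],[-3.14018,0,2.85578]),
([-.24,.33,.86,1.82,-.28,1.11,-.85],[.4642,-.2966,.1374],[3.141,-.001,.001]),
([-.28,.26,.89,1.76,-.21,1.22,-.90],[.4646,-.2931,.1932],[-3.141,0,.006]),
([-.42,-.24,.19,2.31,.54,.45,-2.34],[.5443,.0104,.1984],[-3.088,-.688,-.151]),
([.07,-.05,-.28,2.34,.76,.24,-2.60],[.5572,.0132,.1284],[-3.096,-.697,-.142])]
def fk(q,k,sg):
    h,a,b,d,o1,o2,y0=k; s1,s3,s5,s7=sg
    R=Ro.from_euler('z',s1*q[0]); p=np.array([0,0,h])
    R=R*Ro.from_euler('y',q[1])*Ro.from_euler('z',s3*q[2]); p=p+R.apply([o1,0,a])
    R=R*Ro.from_euler('y',q[3]); p=p+R.apply([-o1,0,0]); R=R*Ro.from_euler('z',s5*q[4]); p=p+R.apply([0,0,b])
    R=R*Ro.from_euler('y',q[5]); p=p+R.apply([o2,0,0]); R=R*Ro.from_euler('z',s7*q[6]+y0); p=p+R.apply([0,0,d])
    return p,R
def fit():
    best=None
    for sg in itertools.product([1,-1],repeat=4):
      for y in(1.57,-1.57):
        def f(k):
            e=[]
            for q,p,r in data:
                P,R=fk(q,k,sg); e+=list((P-p)*5)+list((R.inv()*Ro.from_euler('xyz',r)).as_rotvec())
            return e
        s=least_squares(f,[.35,.4,.4,.25,0,0,y])
        if best is None or s.cost<best[0]: best=(s.cost,sg,s.x)
    return best
if __name__=='__main__':
    c,sg,k=fit(); print(c,sg,k.round(4))
    for q,p,r in data:
        P,R=fk(q,k,sg); print((P-p).round(4),(R.inv()*Ro.from_euler('xyz',r)).as_rotvec().round(3))
    lo=np.array([-2.6,-.5,-1.47,.16,-1.27,.06,-2.6]);hi=np.array([2.6,2.12,1.34,2.42,4.41,2.06,2.6])
    # feasibility & margin of entry poses, both half turns
    rng=np.random.default_rng(0)
    for a in(20,15,10,0):
      for half in(0,np.pi):
        P,Q=tool(a,-.031,.004); Q=Q*Ro.from_euler('z',half); sols=[]
        for i in range(40):
            s=least_squares(lambda q:np.r_[(fk(q,k,sg)[0]-P)*5,(fk(q,k,sg)[1].inv()*Q).as_rotvec()],rng.uniform(lo,hi),bounds=(lo,hi))
            if s.cost<1e-6: sols.append(s.x)
        if sols:
            S=np.array(sols); m=np.minimum(S-lo,hi-S).min(1); j=np.argsort(-m)[:3]; print(a,half,len(S),'best margin',m[j].round(2),S[j].round(2).tolist())
        else: print(a,half,'none')
E
python3 kin.py
```

```text
0.09171421910213758 (-1, -1, -1, -1) [ 0.3355  0.4303  0.5472  0.3517 -0.0166  0.0291  1.57  ]
[-0.0448  0.012   0.0204] [0.    0.    0.001]
[0.0017 0.036  0.0027] [ 0.002 -0.006  0.003]
[0.0033 0.0318 0.0074] [ 0.006 -0.    -0.   ]
[ 0.0074  0.034  -0.0121] [-0.001 -0.002 -0.001]
[ 0.0079  0.0251 -0.0184] [-0.003  0.004 -0.002]
20 0 16 best margin [0.04 0.04 0.04] [[0.89, -0.16, -1.0, 2.38, 0.01, 0.16, -1.85], [0.84, -0.15, -0.95, 2.38, 0.12, 0.16, -1.97], [0.96, -0.18, -1.04, 2.38, -0.15, 0.16, -1.7]]
20 3.141592653589793 27 best margin [0.04 0.04 0.04] [[0.8, -0.14, -0.92, 2.38, 0.19, 0.16, 1.11], [0.98, -0.18, -1.06, 2.38, -0.19, 0.16, 1.48], [0.8, -0.14, -0.92, 2.38, 0.19, 0.16, 1.1]]
15 0 13 best margin [0.11 0.11 0.11] [[0.99, -0.1, -1.07, 2.31, 0.03, 0.27, -1.83], [1.09, -0.12, -1.16, 2.31, -0.06, 0.27, -1.75], [0.73, -0.07, -0.83, 2.31, 0.17, 0.28, -1.96]]
15 3.141592653589793 27 best margin [0.11 0.11 0.11] [[1.01, -0.1, -1.08, 2.31, 0.01, 0.27, 1.32], [0.97, -0.09, -1.05, 2.31, 0.04, 0.27, 1.3], [1.09, -0.12, -1.16, 2.31, -0.07, 0.27, 1.4]]
10 0 10 best margin [0.19 0.19 0.19] [[-0.41, 0.0, 0.33, 2.23, 0.16, 0.39, -1.91], [0.08, 0.0, -0.16, 2.23, 0.17, 0.39, -1.92], [0.36, 0.0, -0.44, 2.23, 0.17, 0.39, -1.92]]
10 3.141592653589793 18 best margin [0.19 0.19 0.19] [[-1.19, 0.01, 1.11, 2.23, 0.15, 0.39, 1.24], [-0.88, 0.0, 0.8, 2.23, 0.15, 0.39, 1.23], [-0.78, 0.0, 0.7, 2.23, 0.16, 0.39, 1.23]]
0 0 21 best margin [0.35 0.35 0.35] [[-0.36, 0.13, 0.34, 2.07, -0.05, 0.6, -1.7], [0.17, 0.12, -0.23, 2.07, 0.08, 0.6, -1.8], [0.25, 0.13, -0.3, 2.07, 0.09, 0.6, -1.81]]
0 3.141592653589793 29 best margin [0.35 0.35 0.35] [[-0.16, 0.12, 0.12, 2.07, -0.0, 0.6, 1.41], [0.02, 0.12, -0.06, 2.07, 0.04, 0.6, 1.37], [0.05, 0.12, -0.1, 2.07, 0.05, 0.6, 1.37]]
```

Fit says: the pose is feasible, just near the wrist singularity. Use a smaller raise (16°) with a curved entry, backing off to 12° first so joints 5 and 7 unwind.

```bash
cat >> plan.py <<'E'
def sl(a,slide,c,end=-.0300):
    r=np.radians(a); return tool(a,end+slide*np.cos(r),c+slide*np.sin(r))
E
python3 - <<'E'
from plan import *
A=sl(12,.014,.040);B=sl(16,.014,.014);C=sl(16,.009,.0075);E=sl(16,0,.003)
rows([(*A,6)])
rows([(*B,5),(*C,2),(*E,3)],A)
E
```

```text
[0.01, -0.01, -0.03, 0.0, -0.16, 0.01]
[0.01, -0.01, -0.03, 0.0, -0.16, 0.01]
[0.01, -0.01, -0.03, 0.0, -0.16, 0.01]
[0.0, -0.01, -0.03, 0.0, -0.16, 0.01]
[0.0, -0.01, -0.03, 0.0, -0.16, 0.01]
[0.0, -0.01, -0.03, 0.0, -0.16, 0.01]
-
[-0.03, -0.0, 0.07, 0.0, 0.09, -0.0]
[-0.03, -0.0, 0.07, 0.0, 0.09, -0.0]
[-0.03, -0.0, 0.07, 0.0, 0.09, -0.0]
[-0.03, -0.0, 0.07, 0.0, 0.09, -0.0]
[-0.03, -0.0, 0.07, 0.0, 0.09, -0.0]
-
[-0.06, 0.0, 0.05, 0.0, 0.0, 0.0]
[-0.06, 0.0, 0.05, 0.0, 0.0, 0.0]
-
[-0.06, 0.0, 0.02, 0.0, 0.0, 0.0]
[-0.06, 0.0, 0.02, 0.0, 0.0, 0.0]
[-0.06, 0.0, 0.02, 0.0, 0.0, 0.0]
-
```

```bash
python3 -m creep '[[[0.01,-0.01,-0.06,0,-0.16,0.01,-1],[0.01,-0.01,-0.06,0,-0.16,0.01,-1],[0.01,-0.01,-0.06,0,-0.16,0.01,-1],[0,-0.01,-0.06,0,-0.16,0.01,-1],[0,-0.01,-0.06,0,-0.16,0.01,-1],[0,-0.01,-0.06,0,-0.16,0.01,-1],[0,0,0,0,0,0,-1],[0,0,0,0,0,0,-1],[0,0,0,0,0,0,-1],[0,0,0,0,0,0,-1]]]' 
python3 - <<'E'
from plan import *
st(); carrier_deck()
B=sl(16,.014,.014)
rows([(*B,7)])
E
```

```text
clock: 10.85
eef_pos: [0.546, 0.0164, 0.1465]
tool_rot: [-3.095, -0.552, -0.146]
wrist_force: [0.4, 0.0, -2.1]
finger_gap: 0.0138
finger_force: 50.0
10.85 [0.546  0.0164 0.1465] [-3.095 -0.552 -0.146] F [ 0.4  0.  -2.1] gap 0.0138 ff 50.00001601874828 q [ 0.01 -0.07 -0.2   2.24  0.27  0.45 -2.1 ]
origin in deck [ 0.0096 -0.0012  0.0595] tip [-0.0537 -0.0011  0.0494] ypr [ -0.13 -11.79  -0.27]
[-0.02, -0.0, 0.08, 0.0, 0.07, -0.0]
[-0.02, -0.0, 0.08, 0.0, 0.07, -0.0]
[-0.02, -0.0, 0.08, 0.0, 0.07, -0.0]
[-0.02, -0.0, 0.08, 0.0, 0.07, -0.0]
[-0.02, -0.0, 0.08, 0.0, 0.07, -0.0]
[-0.02, -0.0, 0.08, 0.0, 0.07, -0.0]
[-0.02, -0.0, 0.08, 0.0, 0.07, -0.0]
-
```

```bash
python3 -m creep '[[[-0.02,0,0.08,0,0.07,0,-1],[-0.02,0,0.08,0,0.07,0,-1],[-0.02,0,0.08,0,0.07,0,-1],[-0.02,0,0.08,0,0.07,0,-1],[-0.02,0,0.08,0,0.07,0,-1],[-0.02,0,0.08,0,0.07,0,-1],[-0.02,0,0.08,0,0.07,0,-1],[0,0,0,0,0,0,-1],[0,0,0,0,0,0,-1],[0,0,0,0,0,0,-1]]]' 
python3 - <<'E'
from plan import *
st(); carrier_deck()
C=sl(16,.009,.0075);E=sl(16,0,.003)
rows([(*C,3),(*E,4)])
E
```

```text
clock: 12.1
eef_pos: [0.5578, 0.0164, 0.1144]
tool_rot: [-3.092, -0.626, -0.151]
wrist_force: [0.5, 0.8, -2.1]
finger_gap: 0.014
finger_force: 50.0
12.1 [0.5578 0.0164 0.1144] [-3.092 -0.626 -0.151] F [ 0.5  0.8 -2.1] gap 0.014 ff 49.99993588775396 q [ 0.03 -0.01 -0.23  2.3   0.57  0.29 -2.42]
origin in deck [ 0.0123 -0.0012  0.0249] tip [-0.05   -0.0012  0.0101] ypr [ -0.14 -16.03  -0.27]
[-0.04, -0.01, 0.03, 0.01, -0.0, -0.0]
[-0.04, -0.01, 0.03, 0.01, -0.0, -0.0]
[-0.04, -0.01, 0.03, 0.01, -0.0, -0.0]
-
[-0.04, 0.0, 0.02, 0.0, 0.0, 0.0]
[-0.04, 0.0, 0.02, 0.0, 0.0, 0.0]
[-0.04, 0.0, 0.02, 0.0, 0.0, 0.0]
[-0.04, 0.0, 0.02, 0.0, 0.0, 0.0]
-
```

```bash
python3 -m creep '[[[-0.04,-0.01,0.03,0,0,0,-1],[-0.04,-0.01,0.03,0,0,0,-1],[-0.04,-0.01,0.03,0,0,0,-1],[-0.04,0,0.02,0,0,0,-1],[-0.04,0,0.02,0,0,0,-1],[-0.04,0,0.02,0,0,0,-1],[-0.04,0,0.02,0,0,0,-1],[0,0,0,0,0,0,-1],[0,0,0,0,0,0,-1],[0,0,0,0,0,0,-1]]]' 
python3 - <<'E'
from plan import *
st(); carrier_deck()
for n in('top','side'):
    im,D=viewer.camera(n); cv2.imwrite(f'pics/{n}4.png',im); np.save(f'{n}4.npy',D)
im=cv2.imread('pics/side4.png'); big=cv2.resize(im,None,fx=7,fy=7,interpolation=cv2.INTER_LINEAR)
c=(proj('side',O+[-.01,0,.03])*7).astype(int); cv2.imwrite('pics/o4.png',big[c[1]-200:c[1]+250,c[0]-300:c[0]+300])
rows([(*sl(14,0,.003),3),(*sl(8,0,.0015),4),(*sl(0,0,0),5)])
E
```

```text
clock: 13.35
eef_pos: [0.5506, 0.0198, 0.0963]
tool_rot: [-3.092, -0.626, -0.151]
wrist_force: [0.4, 0.1, -1.9]
finger_gap: 0.0136
finger_force: 50.0
13.35 [0.5506 0.0198 0.0963] [-3.092 -0.626 -0.151] F [ 0.4  0.1 -1.9] gap 0.0136 ff 49.999744053930044 q [ 0.02  0.01 -0.24  2.33  0.71  0.26 -2.57]
origin in deck [-0.001   0.0005  0.0104] tip [-0.0633  0.0006 -0.0044] ypr [ -0.14 -16.03  -0.27]
[0.01, 0.0, 0.0, 0.01, -0.08, -0.0]
[0.01, 0.0, 0.0, 0.01, -0.08, -0.0]
[0.01, 0.0, 0.0, 0.01, -0.08, -0.0]
-
[0.01, 0.0, 0.03, -0.0, -0.17, -0.0]
[0.01, 0.0, 0.03, -0.0, -0.17, -0.0]
[0.01, 0.0, 0.02, -0.0, -0.17, -0.0]
[0.01, 0.0, 0.02, -0.0, -0.17, -0.0]
-
[0.01, -0.0, 0.03, -0.0, -0.19, -0.0]
[0.01, -0.0, 0.03, -0.0, -0.19, -0.0]
[0.01, -0.0, 0.03, -0.0, -0.19, -0.0]
[0.02, -0.0, 0.02, -0.0, -0.19, -0.0]
[0.02, -0.0, 0.02, -0.0, -0.19, -0.0]
-
```

View pics/o4.png

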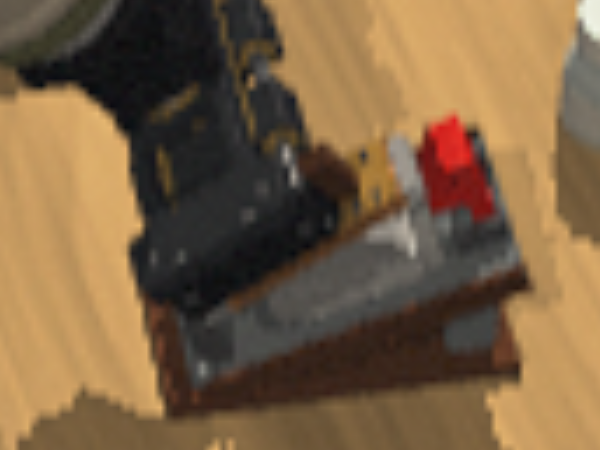

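The side view shows the carrier raised, its lip end down at the rail and its foot just downhill of the catch at (450,160). No contact force yet. Rocking it down.

```bash
python3 -m creep '[[[0.01,0,0,0,-0.08,0,-1],[0.01,0,0,0,-0.08,0,-1],[0.01,0,0,0,-0.08,0,-1],[0.01,0,0.03,0,-0.17,0,-1],[0.01,0,0.03,0,-0.17,0,-1],[0.01,0,0.02,0,-0.17,0,-1],[0.01,0,0.02,0,-0.17,0,-1],[0,0,0,0,0,0,-1],[0,0,0,0,0,0,-1],[0,0,0,0,0,0,-1]]]' 
python3 - <<'E'
from plan import *
st(); carrier_deck()
rows([(*sl(0,0,0),8)])
E
```

```text
clock: 14.7
eef_pos: [0.5569, 0.0191, 0.0932]
tool_rot: [-3.097, -0.488, -0.143]
wrist_force: [-1.7, 1.3, -1.4]
finger_gap: 0.0135
finger_force: 50.0
14.7 [0.5569 0.0191 0.0932] [-3.097 -0.488 -0.143] F [-1.7  1.3 -1.4] gap 0.0135 ff 50.0001603551209 q [ 0.06  0.07 -0.25  2.21  0.31  0.41 -2.14]
origin in deck [-0.0009  0.0004  0.0061] tip [-0.0647  0.0005  0.    ] ypr [-0.13 -8.12 -0.25]
[0.01, 0.0, 0.02, 0.0, -0.12, -0.0]
[0.01, 0.0, 0.02, 0.0, -0.12, -0.0]
[0.01, 0.0, 0.02, 0.0, -0.12, -0.0]
[0.01, 0.0, 0.02, 0.0, -0.12, -0.0]
[0.01, 0.0, 0.02, 0.0, -0.12, -0.0]
[0.01, 0.0, 0.02, 0.0, -0.12, -0.0]
[0.01, 0.0, 0.02, 0.0, -0.12, -0.0]
[0.01, 0.0, 0.02, 0.0, -0.12, -0.0]
-
```

```bash
python3 -m creep '[[[0.01,0,0.02,0,-0.12,0,-1],[0.01,0,0.02,0,-0.12,0,-1],[0.01,0,0.02,0,-0.12,0,-1],[0.01,0,0.02,0,-0.12,0,-1],[0.01,0,0.02,0,-0.12,0,-1],[0.01,0,0.02,0,-0.12,0,-1],[0.01,0,0.02,0,-0.12,0,-1],[0.01,0,0.02,0,-0.12,0,-1],[0,0,0,0,0,0,-1],[0,0,0,0,0,0,-1]]]' 
cat > ck.py <<'E'
from plan import *
import sys
k=sys.argv[1]; st(); carrier_deck()
for n in('top','side'):
    im,D=viewer.camera(n); cv2.imwrite(f'pics/{n}{k}.png',im); np.save(f'{n}{k}.npy',D)
    C=cloud(n,D); hsv=cv2.cvtColor(im,cv2.COLOR_BGR2HSV); h,s,v=[hsv[...,i].astype(int) for i in range(3)]
    L=Rd.inv().apply((C-O).reshape(-1,3)).reshape(C.shape)*1000
    near=(L[...,0]>-75)&(L[...,0]<90)&(abs(L[...,1])<24)&(L[...,2]>-6)&(L[...,2]<45)
    red=near&((h<8)|(h>172))&(s>170)&(L[...,0]>45)
    br=near&(h>10)&(h<30)&(s>120)&(v>80)&(L[...,0]>-48)&(L[...,2]>5)&(L[...,2]<26); fo=near&(s<70)&(L[...,0]>46)&(L[...,0]<60)&(L[...,2]>3)
    bar=near&((h<14)&(s>90)&(v<130))&(L[...,2]>24)&(L[...,0]<45)
    for a,m in(('brass',br),('foot',fo),('red',red),('bar',bar)):
        P=L[m]
        if len(P)>2: print(n,a,len(P),'p3',np.percentile(P,3,axis=0).round(1),'med',np.median(P,axis=0).round(1),'p97',np.percentile(P,97,axis=0).round(1))
        if a=='brass' and len(P)>20:
            q=np.polyfit(P[:,0],P[:,2],1); print('   brass tilt',np.degrees(np.arctan(q[0])).round(2),'z at 0',q[1].round(1))
E
python3 ck.py 5
```

```text
clock: 15.95
eef_pos: [0.5652, 0.0186, 0.0878]
tool_rot: [-3.1, -0.343, -0.136]
wrist_force: [-19.3, 1.5, 21.2]
finger_gap: 0.0134
finger_force: 50.0
15.95 [0.5652 0.0186 0.0878] [-3.1   -0.343 -0.136] F [-19.3   1.5  21.2] gap 0.0134 ff 50.00551483797608 q [ 0.1   0.15 -0.26  2.08  0.17  0.58 -1.97]
origin in deck [ 0.0001  0.0007 -0.0003] tip [-0.0639  0.0008  0.0029] ypr [-0.12  0.17 -0.25]
top brass 46 p3 [ 37.  -12.7   6.2] med [43.4  3.9 12.1] p97 [48.9 17.6 19.6]
   brass tilt -5.01 z at 0 16.0
top red 87 p3 [ 55.7 -13.4  -3.9] med [68.5  0.7 31.7] p97 [77.6 15.1 38.9]
side brass 29 p3 [-46.2 -19.7   7.2] med [43.3 -2.4 10.4] p97 [47.4 15.4 15.4]
   brass tilt 0.24 z at 0 10.6
side foot 7 p3 [ 49.4 -17.8   4.8] med [ 50.  -15.4   9.5] p97 [57.5  5.8 12.2]
side red 96 p3 [ 54.5 -16.6  -0.5] med [67.8 -8.2 26.9] p97 [76.8 13.9 35.3]
```

```bash
python3 - <<'E'
from plan import *
for n in('top','side'):
  for k in('0','4','5'):
    im=cv2.imread(f'pics/{n}{k}.png'); C=cloud(n,np.load(f'{n}{k}.npy')); hsv=cv2.cvtColor(im,cv2.COLOR_BGR2HSV); h,s,v=[hsv[...,i].astype(int) for i in range(3)]
    L=Rd.inv().apply((C-O).reshape(-1,3)).reshape(C.shape)*1000
    red=((h<8)|(h>172))&(s>170)&(abs(L[...,0]-65)<30)&(abs(L[...,1])<24)&(L[...,2]>28)&(L[...,2]<40)
    P=L[red]; m=np.argwhere(red); print(n,k,len(P),np.percentile(P,[5,50,95],axis=0)[:,0].round(1),P.mean(0).round(2),'px',m.mean(0).round(2))
a=[]
for n in('top','side'):
    im=cv2.imread(f'pics/{n}5.png'); c=proj(n,O+[.03,0,.03]).astype(int); a.append(cv2.resize(im[c[1]-28:c[1]+28,c[0]-25:c[0]+25],None,fx=8,fy=8,interpolation=cv2.INTER_CUBIC))
cv2.imwrite('pics/o5.png',np.hstack(a))
E
```

```text
top 0 56 [59.8 68.7 77.1] [68.8   1.31 33.46] px [184.93 246.75]
top 4 53 [59.6 68.5 77.3] [68.06  2.29 33.24] px [185.17 246.42]
top 5 55 [61.7 68.6 77.2] [69.13  2.06 33.71] px [184.82 246.49]
side 0 45 [61.6 70.1 76.7] [69.6  -2.08 31.95] px [175.36 302.56]
side 4 44 [60.7 68.5 75.3] [68.28 -1.19 32.08] px [175.27 302.07]
side 5 47 [60.8 68.6 76.1] [68.56 -2.24 31.41] px [175.62 302.3 ]
```

View pics/o5.png

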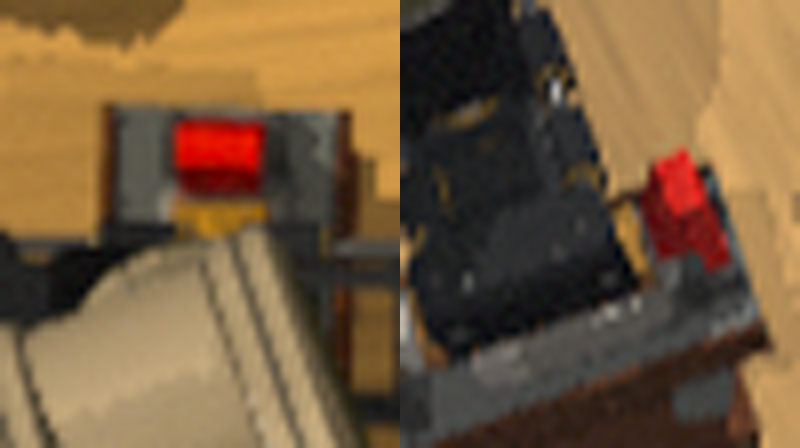

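The catch sits at its home position (mean x unchanged to ~0.5 mm), with the foot hidden beneath it and the plate flush. Releasing and backing off.

```bash
python3 -m creep '[[[0,0,0,0,0,0,0.2],[0,0,0,0,0,0,0.2],[0,0,0,0,0,0,0.2],[0,0,0,0,0,0,0.2],[0,0,-0.2,0,0,0,0.2],[0,0,-0.4,0,0,0,0.2],[0,0,-0.5,0,0,0,0.2],[0,0,-0.5,0,0,0,0.2],[0,0,-0.5,0,0,0,0.2],[0,0,-0.4,0,0,0,0.2]]]' 
python3 - <<'E'
from plan import *
st()
P=np.array([.450,-.380,.11]); Q=down(np.radians(-4.5))
p,R=pose(); M=(p+P)/2+[.05,0,.05]
rows([(P+[0,0,.04],Q,9)])
E
```

```text
clock: 17.3
eef_pos: [0.5141, 0.019, 0.2298]
tool_rot: [-3.099, -0.345, -0.136]
wrist_force: [0.1, -0.7, 0.4]
finger_gap: 0.0519
finger_force: 0.0
17.3 [0.5141 0.019  0.2298] [-3.099 -0.345 -0.136] F [ 0.1 -0.7  0.4] gap 0.0519 ff 0.0 q [ 0.13 -0.14 -0.27  2.03  0.02  0.9  -1.85]
[-0.07, 0.75, 0.1, -0.02, -0.26, -0.04]
[-0.07, 0.75, 0.11, -0.02, -0.26, -0.04]
[-0.07, 0.75, 0.11, -0.02, -0.26, -0.04]
[-0.07, 0.75, 0.12, -0.02, -0.26, -0.04]
[-0.07, 0.75, 0.12, -0.02, -0.26, -0.04]
[-0.07, 0.75, 0.13, -0.02, -0.26, -0.04]
[-0.06, 0.75, 0.13, -0.02, -0.26, -0.04]
[-0.06, 0.75, 0.14, -0.02, -0.26, -0.04]
[-0.06, 0.75, 0.14, -0.02, -0.26, -0.04]
-
```

```bash
python3 -m creep '[[[-0.07,0.75,0.1,-0.02,-0.26,-0.04,0.2],[-0.07,0.75,0.1,-0.02,-0.26,-0.04,0.2],[-0.07,0.75,0.1,-0.02,-0.26,-0.04,0.2],[-0.07,0.75,0.1,-0.02,-0.26,-0.04,0.2],[-0.07,0.75,0.1,-0.02,-0.26,-0.04,0.2],[-0.07,0.75,0.13,-0.02,-0.26,-0.04,0.2],[-0.06,0.75,0.13,-0.02,-0.26,-0.04,0.2],[-0.06,0.75,0.14,-0.02,-0.26,-0.04,0.2],[-0.06,0.75,0.14,-0.02,-0.26,-0.04,0.2],[0,0,0,0,0,0,0.2]]]' 
python3 ck.py 6
python3 - <<'E'
from plan import *
P=np.array([.450,-.380,.0325]); Q=down(np.radians(-4.5))
rows([(P+[0,0,.015],Q,4),(P,Q,3)])
E
```

```text
clock: 18.55
eef_pos: [0.4478, -0.383, 0.15]
tool_rot: [-3.138, 0.008, -0.077]
wrist_force: [0.5, 1.3, -0.6]
finger_gap: 0.0521
finger_force: 0.0
18.55 [ 0.4478 -0.383   0.15  ] [-3.138  0.008 -0.077] F [ 0.5  1.3 -0.6] gap 0.0521 ff 0.0 q [ 0.49  0.32  0.17  1.67 -0.06  1.16 -0.97]
origin in deck [-0.0486 -0.4106  0.1048] tip [-0.1075 -0.4131  0.1299] ypr [ 3.15 20.3  -2.4 ]
top brass 280 p3 [-43.7 -14.2   5.8] med [-9.1  3.6 11.3] p97 [47.9 18.7 18.4]
   brass tilt -0.07 z at 0 11.5
top red 86 p3 [ 55.6 -13.4  -3.7] med [68.7  0.6 32.2] p97 [77.6 15.1 39.2]
top bar 42 p3 [-0.9 -2.8 32.5] med [16.7  3.  40.1] p97 [32.5  8.2 44.7]
[0.0, 0.0, 0.43, -0.01, 0.01, 0.01]
[0.0, 0.0, 0.43, -0.01, 0.01, 0.01]
[0.0, 0.0, 0.43, -0.01, 0.01, 0.01]
[0.0, 0.0, 0.43, -0.01, 0.01, 0.01]
-
[0.0, -0.0, 0.08, 0.0, 0.0, 0.0]
[0.0, -0.0, 0.08, 0.0, 0.0, 0.0]
[0.0, -0.0, 0.08, 0.0, 0.0, 0.0]
-
```

The carrier is seated (brass tilt -0.07°). Now grasping the cover.

```bash
python3 -m creep '[[[0.02,-0.03,0.43,-0.01,0.01,0,0.2],[0.02,-0.02,0.43,-0.01,0.01,0,0.2],[0,0,0.43,-0.01,0.01,0,0.2],[0,0,0.43,0,0.01,0,0.2],[0,0,0.08,0,0,0,0.2],[0,0,0.08,0,0,0,0.2],[0,0,0.08,0,0,0,0.2],[0,0,0,0,0,0,0.2],[0,0,0,0,0,0,-1],[0,0,0,0,0,0,-1]]]' 20
python3 -m creep '[[[0,0,0,0,0,0,-1],[0,0,0,0,0,0,-1],[0,0,-0.1,0,0,0,-1],[0,0,-0.3,0,0,0,-1],[0,0,-0.5,0,0,0,-1],[0,0,-0.6,0,0,0,-1],[0,0,-0.6,0,0,0,-1],[0,0,-0.6,0,0,0,-1],[0,0,0,0,0,0,-1],[0,0,0,0,0,0,-1]]]'
python3 - <<'E'
from plan import *
st()
for n in('top','side'):
    im,D=viewer.camera(n); cv2.imwrite(f'pics/{n}7.png',im); np.save(f'{n}7.npy',D)
    print(n,'rivet',[(np.round(d['uv'],1).tolist(),round(d['p'],2)) for d in viewer.tip_of('cover_rivet',n)][:4],'cover',[(np.round(d['uv'],1).tolist(),round(d['p'],2)) for d in viewer.tip_of('cover',n)][:4])
p,R=pose()
for n in('top','side'): print('exp',proj(n,p+R.apply([.0465,0,.028])),proj(n,p+R.apply([0,0,.032])))
# liner from rim & case points
for n in('top','side'):
    C=cloud(n,np.load(f'{n}0.npy')); L=Ro.from_euler('z',103.2,degrees=True).inv().apply((C-[.598,.338,0]).reshape(-1,3))*1000
    rim=L[(abs(L[:,2]-42)<2.5)&(abs(L[:,0])<95)&(abs(L[:,1])<160)]
    print(n,'rim',np.percentile(rim,[1,99],axis=0).round(1), [ (k,len(b:=L[(abs(L[:,2]-12)<1.5)&(abs(L[:,0])<55)&(abs(L[:,1]-k)<6)]),b.mean(0).round(1)) for k in(20,-20,24,-24)])
E
```

```text
clock: 19.9
eef_pos: [0.4518, -0.3771, 0.0331]
tool_rot: [3.141, -0.0, -0.073]
wrist_force: [-0.5, 0.3, -0.7]
finger_gap: 0.0394
finger_force: 0.0
clock: 21.15
eef_pos: [0.4516, -0.3768, 0.1951]
tool_rot: [3.141, -0.0, -0.073]
wrist_force: [-0.7, 0.5, -0.4]
finger_gap: 0.0198
finger_force: 20.0
21.15 [ 0.4516 -0.3768  0.1951] [ 3.141 -0.    -0.073] F [-0.7  0.5 -0.4] gap 0.0198 ff 19.99994695186615 q [ 0.48  0.28  0.17  1.63 -0.05  1.24 -0.99]
top rivet [] cover []
side rivet [([369.3, 341.7], 0.94)] cover [([354.2, 350.1], 0.72), ([295.1, 280.2], 0.64), ([283.8, 189.5], 0.47)]
exp [389.97705116 204.56837818] [391.1691759 221.3127053]
exp [315.36235383 278.98894426] [296.48625187 284.03439982]
top rim [[ -73.9 -158.4   39.6]
 [  79.7  139.    44.4]] [(20, 36, array([-4.1, 19.9, 12.2])), (-20, 29, array([ -0.5, -18.5,  11.6])), (24, 31, array([ 0.7, 22.3, 12.2])), (-24, 18, array([ 13.1, -21.7,  11.7]))]
side rim [[ -79.8 -158.1   39.6]
 [  79.4  140.6   44.4]] [(20, 5, array([-0.1, 22.8, 11.4])), (-20, 9, array([ -1.4, -16.7,  11.5])), (24, 8, array([ 7.5, 25.7, 11.3])), (-24, 2, array([  4.2, -18.3,  10.9]))]
```

Cover held (gap 19.8 mm). Carrying it along an arc to above the green groove.

```bash
python3 - <<'E'
from plan import *
p,R=pose(); w=[];N=17
a0,a1=np.arctan2(p[1],p[0]),np.arctan2(.338,.597); r0,r1=np.hypot(*p[:2]),np.hypot(.338,.597)
for i in range(1,N+1):
    f=i/N; a=a0+(a1-a0)*f; r=r0+(r1-r0)*f
    w.append(([r*np.cos(a),r*np.sin(a),.195-.045*max(0,(f-.6)/.4)],down(-.073+(np.radians(103.2)+.073)*f),1))
rows(w)
E
```

```text
[0.47, -0.53, -0.01, -0.0, 0.01, -0.74]
-
[0.49, -0.52, -0.0, -0.0, 0.0, -0.73]
-
[0.52, -0.5, -0.0, 0.0, 0.0, -0.73]
-
[0.54, -0.49, -0.0, -0.0, 0.0, -0.73]
-
[0.56, -0.47, -0.0, 0.0, 0.0, -0.73]
-
[0.59, -0.45, -0.0, 0.0, 0.0, -0.73]
-
[0.61, -0.44, -0.0, -0.0, 0.0, -0.73]
-
[0.63, -0.42, -0.0, 0.0, 0.0, -0.73]
-
[0.65, -0.4, -0.0, -0.0, 0.0, -0.73]
-
[0.67, -0.37, -0.0, 0.0, 0.0, -0.73]
-
[0.69, -0.35, 0.09, 0.0, 0.0, -0.73]
-
[0.71, -0.33, 0.11, 0.0, 0.0, -0.73]
-
[0.73, -0.3, 0.11, 0.0, 0.0, -0.73]
-
[0.75, -0.28, 0.11, -0.0, 0.0, -0.73]
-
[0.76, -0.25, 0.11, 0.0, 0.0, -0.73]
-
[0.78, -0.22, 0.11, 0.0, 0.0, -0.73]
-
[0.79, -0.2, 0.11, 0.0, 0.0, -0.73]
-
```

```bash
python3 -m creep '[[[0.47,-0.53,0,0,0,-0.74,-1],[0.49,-0.52,0,0,0,-0.73,-1],[0.52,-0.5,0,0,0,-0.73,-1],[0.54,-0.49,0,0,0,-0.73,-1],[0.56,-0.47,0,0,0,-0.73,-1],[0.59,-0.45,0,0,0,-0.73,-1],[0.61,-0.44,0,0,0,-0.73,-1],[0.63,-0.42,0,0,0,-0.73,-1],[0.65,-0.4,0,0,0,-0.73,-1],[0.67,-0.37,0,0,0,-0.73,-1]]]'
python3 -m creep '[[[0.69,-0.35,0.09,0,0,-0.73,-1],[0.71,-0.33,0.11,0,0,-0.73,-1],[0.73,-0.3,0.11,0,0,-0.73,-1],[0.75,-0.28,0.11,0,0,-0.73,-1],[0.76,-0.25,0.11,0,0,-0.73,-1],[0.78,-0.22,0.11,0,0,-0.73,-1],[0.79,-0.2,0.11,0,0,-0.73,-1],[0,0,0,0,0,0,-1],[0,0,0,0,0,0,-1],[0,0,0,0,0,0,-1]]]'
python3 - <<'E'
from plan import *
st()
p,R=pose(); Q=down(np.radians(103.2))
rows([([.597,.338,.07],Q,6)])
E
```

```text
clock: 22.7
eef_pos: [0.6468, 0.0117, 0.1943]
tool_rot: [-3.141, 0.001, 1.027]
wrist_force: [1.3, -0.1, -0.5]
finger_gap: 0.0196
finger_force: 20.0
clock: 23.95
eef_pos: [0.6017, 0.3364, 0.1497]
tool_rot: [3.142, 0.001, 1.787]
wrist_force: [-0.1, -1.0, 0.7]
finger_gap: 0.0196
finger_force: 20.0
23.95 [0.6017 0.3364 0.1497] [3.142e+00 1.000e-03 1.787e+00] F [-0.1 -1.   0.7] gap 0.0196 ff 19.9998539686203 q [-0.3   0.56 -0.41  1.36  0.22  1.26 -0.5 ]
[0.01, -0.01, 0.22, 0.0, 0.0, -0.02]
[0.01, -0.01, 0.22, 0.0, 0.0, -0.02]
[0.01, -0.01, 0.22, 0.0, 0.0, -0.02]
[0.01, -0.01, 0.22, 0.0, 0.0, -0.02]
[0.01, -0.01, 0.22, 0.0, 0.0, -0.02]
[0.01, -0.01, 0.22, 0.0, 0.0, -0.02]
-
```

```bash
python3 -m creep '[[[0.01,-0.01,0.22,0,0,-0.02,-1],[0.01,-0.01,0.22,0,0,-0.02,-1],[0.01,-0.01,0.22,0,0,-0.02,-1],[0.01,-0.01,0.22,0,0,-0.02,-1],[0.01,-0.01,0.22,0,0,-0.02,-1],[0.01,-0.01,0.22,0,0,-0.02,-1],[0,0,0,0,0,0,-1],[0,0,0,0,0,0,-1],[0,0,0,0,0,0,-1],[0,0,0,0,0,0,-1]]]'
python3 - <<'E'
from plan import *
st(); p,R=pose(); Rc=R*Ro.from_euler('x',np.pi); o=p-Rc.apply([0,0,.0231]); Lo=np.array([.597,.338,.006]); RL=Ro.from_euler('z',103.2,degrees=True); a=[]
for n in('top','side'):
    im,D=viewer.camera(n); np.save(f'{n}8.npy',D); cv2.imwrite(f'pics/{n}8.png',im); big=cv2.resize(im,None,fx=6,fy=6)
    def dr(o,M,pts,c):
        q=np.array([proj(n,o+M.apply(np.array(x)/1000))*6+2.5 for x in pts]).astype(np.int32); cv2.polylines(big,[q],True,c,1)
    dr(Lo,RL,[(-65,-17,2),(-65,17,2),(65,17,2),(65,-17,2)],(0,255,0)); dr(o,Rc,[(-52,-15,4),(-52,15,4),(52,15,4),(52,-15,4)],(255,0,255))
    c=(proj(n,Lo+[0,0,.03])*6).astype(int); c=np.maximum(c,[200,250]); a.append(big[c[1]-250:c[1]+250,c[0]-200:c[0]+200])
    C=cloud(n,D); hsv=cv2.cvtColor(im,cv2.COLOR_BGR2HSV); h,s,v=[hsv[...,i].astype(int) for i in range(3)]
    L=Rc.inv().apply((C-o).reshape(-1,3)).reshape(C.shape)*1000
    ch=(s<80)&(abs(L[...,0])<60)&(abs(L[...,1])<20)&(L[...,2]>-3)&(L[...,2]<18); P=L[ch]; F=P[P[:,2]<8]
    print(n,len(P),'ext',np.percentile(P,[3,97],axis=0).round(1) if len(P) else '', 'flange',len(F),np.percentile(F,[3,97],axis=0).round(1) if len(F) else '')
    rv=(s>110)&(h>8)&(h<28)&(v>120)&(L[...,0]>38)&(L[...,0]<56)&(abs(L[...,1])<14)&(abs(L[...,2]-4)<5); print('rivet',rv.sum(),L[rv].mean(0).round(1) if rv.any() else '')
cv2.imwrite('pics/o8.png',np.hstack(a))
E
```

```text
clock: 25.2
eef_pos: [0.5966, 0.3409, 0.071]
tool_rot: [3.141, -0.0, 1.808]
wrist_force: [-0.4, 0.2, -0.9]
finger_gap: 0.02
finger_force: 20.0
25.2 [0.5966 0.3409 0.071 ] [ 3.141 -0.     1.808] F [-0.4  0.2 -0.9] gap 0.02 ff 19.999910295009613 q [-0.31  0.63 -0.4   1.44  0.25  1.13 -0.51]
top 0 ext  flange 0 
rivet 0 
side 122 ext [[-51.1 -11.8  -1. ]
 [ 41.6  18.1  17.1]] flange 53 [[-52.6  -8.3  -1.8]
 [ 45.5  18.1   7.6]]
rivet 0
```

View pics/o8.png

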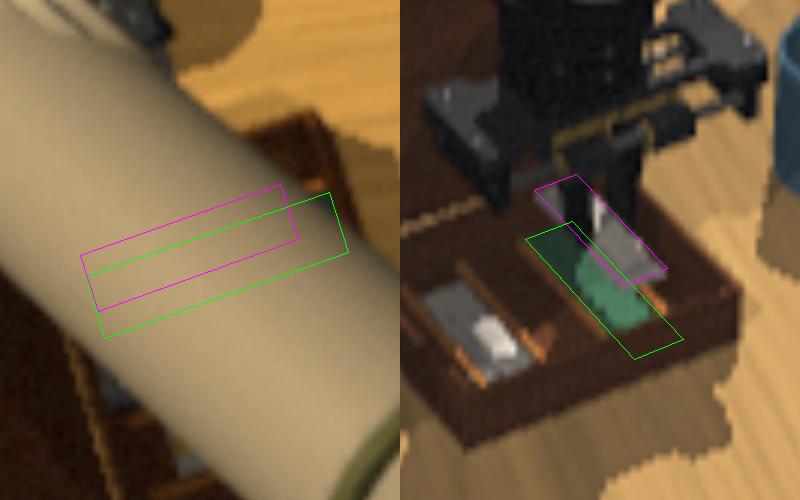

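The side view shows the cover in line over the groove, its rivet end towards the lid. The projected liner outline is symmetric between the two ribs at ≈(603,333) and (665,312). Lowering slowly.

```bash
python3 -m creep '[[[0,0.02,0.14,0,0,0,-1],[0,0,0.14,0,0,0,-1],[0,0,0.12,0,0,0,-1],[0,0,0.08,0,0,0,-1],[0,0,0.06,0,0,0,-1],[0,0,0.04,0,0,0,-1],[0,0,0.03,0,0,0,-1],[0,0,0.02,0,0,0,-1],[0,0,0,0,0,0,-1],[0,0,0,0,0,0,-1]]]'; python3 -m creep '[[[0,0,0.02,0,0,0,-1],[0,0,0.02,0,0,0,-1],[0,0,0,0,0,0,-1],[0,0,0,0,0,0,-1],[0,0,0,0,0,0,-1],[0,0,0,0,0,0,-1],[0,0,0,0,0,0,-1],[0,0,0,0,0,0,-1],[0,0,0,0,0,0,-1],[0,0,0,0,0,0,-1]]]'; cat > cv.py <<'E'
from plan import *
import sys
k=sys.argv[1]; st()
Lo=np.array([.5975,.338,.006]); RL=Ro.from_euler('z',103.3,degrees=True)
for n in('top','side'):
    im,D=viewer.camera(n); cv2.imwrite(f'pics/{n}{k}.png',im); C=cloud(n,D); hsv=cv2.cvtColor(im,cv2.COLOR_BGR2HSV); h,s,v=[hsv[...,i].astype(int) for i in range(3)]
    L=RL.inv().apply((C-Lo).reshape(-1,3)).reshape(C.shape)*1000
    for a,y0 in(('cover',0),('spare',84),('spare-',-84)):
        M=L-np.array([0,y0,0]); ch=(s<75)&(v>70)&(abs(M[...,0])<66)&(abs(M[...,1])<20)&(M[...,2]<30)
        for b,z0,z1 in(('flange',2,9),('hood',13,26)):
            P=M[ch&(M[...,2]>z0)&(M[...,2]<z1)]
            if len(P)>8:
                r=cv2.minAreaRect(np.float32(P[:,:2])); print(n,a,b,len(P),'3-97',np.percentile(P,[3,97],axis=0).round(1).tolist(),'zmed',np.median(P[:,2]).round(1),'rect',np.round(r[0],1),np.round(r[1],1),round(r[2],1))
E
python3 cv.py 9
```

```text
clock: 26.55
eef_pos: [0.5976, 0.3411, 0.0328]
tool_rot: [-3.142, 0.0, 1.808]
wrist_force: [0.0, -0.7, -1.0]
finger_gap: 0.0194
finger_force: 20.0
clock: 27.8
eef_pos: [0.5976, 0.3411, 0.0309]
tool_rot: [3.141, 0.0, 1.808]
wrist_force: [-2.4, -1.5, 5.7]
finger_gap: 0.0196
finger_force: 20.0
27.8 [0.5976 0.3411 0.0309] [3.141 0.    1.808] F [-2.4 -1.5  5.7] gap 0.0196 ff 20.000652372837067 q [-0.31  0.67 -0.39  1.46  0.27  1.06 -0.52]
top spare flange 12 3-97 [[32.9, -11.8, 2.5], [47.6, 13.3, 7.5]] zmed 4.7 rect [44.3  2.7] [14.6 27.9] 26.8
side cover flange 24 3-97 [[-39.3, -15.6, 2.4], [47.3, 17.2, 8.4]] zmed 5.0 rect [3.7 1.4] [34.4 87.8] 89.3
side cover hood 47 3-97 [[-44.8, -6.6, 13.5], [15.5, 12.2, 19.6]] zmed 15.9 rect [-8.   2.5] [21.3 76.6] 88.7
side spare flange 28 3-97 [[-40.5, -6.7, 2.1], [39.4, 16.8, 8.7]] zmed 6.6 rect [1.1 4.6] [84.8 25.3] 1.0
side spare hood 45 3-97 [[-46.0, -5.2, 13.1], [28.9, 12.3, 19.2]] zmed 14.8 rect [-8.  3.] [18.8 79.7] 88.7
```

The cover touched down at the expected height (5.7 N), and its hood lines up with the spare's 84 mm offset. Releasing and backing straight off.

```bash
python3 -m creep '[[[0,0,0,0,0,0,-0.1],[0,0,0,0,0,0,-0.1],[0,0,0,0,0,0,-0.1],[0,0,0,0,0,0,-0.1],[0,0,-0.2,0,0,0,-0.1],[0,0,-0.4,0,0,0,-0.1],[0,0,-0.7,0,0,0,-0.1],[0,0,-0.9,0,0,0,-0.1],[0,0,-0.9,0,0,0,-0.1],[0,0,-0.5,0,0,0,-0.1]]]'
python3 -m creep '[[[-0.9,-0.3,0,0,0,0,-0.1],[-0.9,-0.3,0,0,0,0,-0.1],[-0.9,-0.3,0,0,0,0,-0.1],[-0.9,-0.3,0,0,0,0,-0.1],[-0.5,-0.3,0,0,0,0,-0.1],[0,0,0,0,0,0,-0.1],[0,0,0,0,0,0,-0.1],[0,0,0,0,0,0,-0.1],[0,0,0,0,0,0,-0.1],[0,0,0,0,0,0,-0.1]]]'
python3 cv.py 10; python3 ck.py 11
```

```text
clock: 29.15
eef_pos: [0.5981, 0.3417, 0.2511]
tool_rot: [3.137, -0.001, 1.808]
wrist_force: [0.2, 0.3, -1.0]
finger_gap: 0.0392
finger_force: 0.0
clock: 30.4
eef_pos: [0.5678, 0.0814, 0.2462]
tool_rot: [-3.141, -0.0, 1.809]
wrist_force: [-0.4, -0.2, -0.5]
finger_gap: 0.0389
finger_force: 0.0
30.4 [0.5678 0.0814 0.2462] [-3.141 -0.     1.809] F [-0.4 -0.2 -0.5] gap 0.0389 ff 0.0 q [ 0.08  0.24 -0.36  1.58  0.08  1.34 -0.05]
top cover flange 79 3-97 [[-49.1, -15.3, 2.4], [48.7, 14.7, 8.9]] zmed 5.9 rect [ 0.7 -0.8] [ 31.5 103.5] 89.3
top cover hood 156 3-97 [[-38.8, -8.3, 13.4], [39.6, 11.5, 23.0]] zmed 17.4 rect [1.1 0.2] [27.5 84. ] 84.7
top spare flange 80 3-97 [[-52.6, -13.4, 2.4], [43.6, 14.4, 8.8]] zmed 5.1 rect [-3.3  1.3] [101.4  30.6] 1.0
top spare hood 122 3-97 [[-43.7, -7.3, 13.2], [34.7, 11.0, 21.3]] zmed 16.5 rect [-5.1  2.3] [20.  84.1] 88.0
side cover flange 28 3-97 [[-37.4, -14.9, 2.4], [46.4, 16.8, 8.4]] zmed 5.3 rect [4.8 1.2] [92.5 32.4] 0.6
side cover hood 60 3-97 [[-46.6, -6.7, 13.2], [27.9, 12.7, 19.7]] zmed 15.7 rect [-7.5  2.8] [19.8 81.8] 89.2
side spare flang
[... 336 characters left out ...]
]
origin in deck [0.056  0.0595 0.1479] tip [ 0.0789 -0.0003  0.1456] ypr [111.26  19.85  -2.62]
top brass 108 p3 [-13.5 -14.1   5.6] med [33.8 -7.9 11.7] p97 [49.  12.7 18.8]
   brass tilt 0.56 z at 0 11.8
top red 83 p3 [ 55.5 -13.4  -2.7] med [68.3  0.7 32.7] p97 [77.5 15.1 40.5]
top bar 21 p3 [12.6 -2.8 29.7] med [25.7  0.3 37. ] p97 [33.7  6.2 42.9]
side brass 196 p3 [-44.7 -19.4   6.3] med [-11.   -7.6  10.3] p97 [45.3 14.4 15.4]
   brass tilt 0.26 z at 0 10.4
side foot 4 p3 [ 50.2 -19.1   5.2] med [ 50.8 -14.9   9.4] p97 [53.6 -7.5 10.3]
side red 96 p3 [ 54.3 -17.    0.8] med [67.9 -8.5 26.1] p97 [76.8 14.7 35.8]
side bar 79 p3 [-4.6 -9.1 25.2] med [14.3 -3.8 35.7] p97 [31.4  5.  42.1]
```

The cover is flat and centred in the groove: flange centre off by (0.7, -0.8) mm, angle about 0.7°. The carrier is seated with the catch home. Handing in.

```bash
python3 -c "
from plant import ticket
print(ticket.sign_off())"
```

```text
the job is handed in; nothing more can be done
None
```

I handed the job in at about 30.5 s of the 54 s limit: by my last camera check the carrier sits flat on the seat with the catch home, and the chrome cover lies centred in the green-lined groove with its rivet towards the lid; sign-off returned no verdict.

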